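Nip up the air outlet's compression nut: finger-tight, then one flat

TASK

The brass compression nut on the leaning air outlet is slack: run it down clockwise with the fingers, without the spanner, until it is finger-tight. Then take from the steel tray the spanner whose jaw fits the nut, tighten the nut with it by one flat more (a sixth of a turn, 60 degrees), and lay that spanner back flat in the tray without dropping it. Leave the other things where they are.

Things in the scene. Friction and masses are not known exactly. Their poses are not given: they have to be found in the camera images.
- outlet: Air outlet fixed to the bench: steel foot plate 130 x 100 mm, grey post, aluminium block 56 mm square leaning 25 degrees (0.44 rad) from vertical, copper pipe behind. Origin on the bench under the post, z up; it leans towards its own -x. The nut's centre is at (-13, 0, 151) mm in this frame. A dial gauge on the +y side reaches 91 mm from the axis, not above the block's top.
- nut: Hexagonal brass compression nut on the outlet: 32 mm across flats, 37 across corners, 24 tall. Origin at its centre; z is the leaning thread axis, pointing outwards and up; flats face its +x and -x and every 60 degrees. It turns with both joints below. Under the nut the spigot is thinner (31 mm at most); the block's top face lies 34 mm below the nut's centre.
- hose_tail_end (a point): Open end of the rigid brass hose tail, a 14 mm thick stub that stands on the nut's axis and ends 35 mm above the nut's centre; it is fixed to the outlet.
- nut_run (a joint): Free turning of the nut on its thread, rad: 0 is finger-tight (a definite stop), negative is backed off by that much; it starts between -2.6 and -1.2. Turning clockwise, looking down on the hose tail, raises it. It takes 0.25 N m, stays where it is left, and the nut goes down 3 mm a turn.
- nut_bite (a joint): Turn of the nut past finger-tight, rad, clockwise: starts at 0 and moves only once nut_run is at 0. It takes 0.7 N m all the way, stays where it is left and does not go back when the nut is backed off. One flat is 1.047. Under load the spanner runs ahead of the nut by about 12 degrees (play in the jaw and give), so count the turn on the nut.
- spanner_large: The larger of two plain steel open-ended spanners lying flat in the tray; it fits the nut. 10 mm thick, about 0.26 kg. Origin at the jaw's centre on its underside, z up as it lies; the jaw opens to +x, 33.6 mm wide (faces at y = +-16.8 mm, prong tips at x = +13, throat at x = -20); head 63 mm wide. Fully on the nut, the origin is on the nut's axis.
- handle_mid (a point): Point on the larger spanner's straight handle, 85 mm from its origin, at mid-thickness. The handle is 20 mm wide, leaves the head at 195 degrees (direction (-0.966, -0.259) in the spanner's x, y) and ends 165 mm from the origin. The jaw passes over the hose tail.
- spanner_small: The smaller spanner in the tray, the same shape with a 25 mm jaw, 8 mm thick, 140 mm from jaw centre to end; too small for the nut. Origin and axes as for the larger one.
- tray: Stainless steel tray, 224 (its x) x 329 (its y) mm, which does not move. Origin at the centre of its underside; the floor inside is 2 mm above it, 200 x 306 mm, with rims 19 mm high.
- calcium_tub: Bystander: white jar with a blue cap, 62 mm across and tall, left of the outlet. Origin at the centre of its base.
- drops: Bystander: brown bottle with a black cap, 33 mm across, 70 mm tall, behind the tray. Origin at the centre of its base.
- tape_roll: Bystander: roll of tape lying flat, 96 mm across, 25 mm tall. Origin at the centre of its base.
- marker: Bystander: marker pen 135 mm long lying near the front edge. Origin at its underside, mid-length.
- feed_lid: Bystander: green jar lid used as a dish, 97 mm across, 17 mm tall, in front of the outlet. Origin at the centre of its base.
Not all that is in view belongs to the job. What is shaped like the spanner_large but red is not meant.

How it is judged:
By the outcome, as a careful person would: the job done as asked, in the order asked, and still so for the second after the job is handed in, with the robot touching nothing.
It also fails if it takes over 64 s, if anything falls off the work surface, if the arm or the gripper's body presses on something with over 40 N, if the wrist force passes 120 N, or if a joint passes its speed limit or range.

ROBOT

A 7-joint arm with a two-finger parallel gripper is mounted at the origin on a cart in front of the work surface, level with it; the furniture and walls round the work are solid. World frame = base frame: x ahead of the robot, y to its left, z up, the work surface at z = 0. Lengths are in m, angles in rad, forces in N, time in s.
With the tool pointing down it reaches from about 0.425 to 0.95 m from the base axis. Payload 4.7 kg.
Tool frame: the origin (TCP) lies midway between the tips of the shut fingers; the grasp point (between the pads) lies 19 mm behind it; z points along the fingers, y is the direction in which the jaws open and shut (so a half turn about z gives the same grasp; the last joint's range is limited). The gripper opens to 85 mm and grips with 20 to 120 N. Pads are 22 mm wide; open, the fingers measure 114 mm over their backs; the gripper's body (76 mm by 85 mm) begins 54 mm behind the grasp point. The pads swing forward as they close: fully open they stand 13 mm farther back than shut.
Start: joints at [1.224, 0.469, -0.049, 1.532, 0.024, 1.141, -0.082], TCP at [0.211, -0.641, 0.231] pointing down, gripper open.
Joint ranges: [-2.59, 2.59], [-0.33, 1.99], [-1.39, 1.29], [0.1, 2.45], [-1.04, 4.18], [0.21, 1.99], [-2.66, 2.66]. Speed limits (rad/s): [2.57, 2.57, 3.14, 3.14, 3.14, 3.14, 3.14].

INTERFACE

Orientations are given as a unit quaternion [w, x, y, z].
In Python, from station import bot, optics, job, nets gives the robot as it stands.
- The arm moves only by the shell command python3 -m inch 'ROWS' [FORCE]. ROWS is JSON, a list of rows, each an object with "delta_pos": the shift along the world's x, y, z in units of 5 cm (1.0 is 5 cm), a list of three; "angular": the turn, a rotation vector about the world's x, y, z in units of 4 degrees (1.0 is 4 degrees), a list of three; "grip": the opening, from 0 (shut) to 1 (fully open). A call has 1 to 12 rows; each row shifts and turns the pose as measured when the row begins; what a row does not reach is not made up. A row lasts 1/8 s, in which the tool goes at most 62.5 mm and 10.7 degrees, less where a joint would pass 70% of its speed; a pose out of reach is approached as far as the arm can. A call with a number of a shift or a turn outside -1 to 1 is refused whole. A call with a gripper value outside its range is refused whole. The fingers move at their own pace and stop on an object; FORCE is the grip in N (left out, the last holds). Time passes only in rows, so rows that do not move let the fingers close. It gives the time, the measured TCP pose, the force and the opening at its end, in the units of the state.
- bot.observe(): the state, without advancing time (a new reading comes with each control period).
- optics.camera(name): name is "scene" or "top" or "wrist"; returns the picture (480x640x3 uint8, blue, green, red); there is no depth.
- optics.camera_info(name): a dict with "camera_matrix" (3x3 intrinsics, pixels), "position" and "attitude" of the camera in the world. Camera axes: x right, y down, z forward; pixel columns grow to the right and rows downward; lengths in m; the calibration is good to about 2 mm. The wrist camera is an equidistant fisheye: a pixel r from the principal point sees the ray r / f radians off the axis. A picture is of the moment at which its call begins: read the wrist's pose just before it. camera_info takes no time and is no camera call; for the wrist camera it gives the pose at the moment of the call.
- job.finish_job(): hands the job in, once; it reports no verdict.
Trained networks look in the newest picture that a camera, given by its name, has taken for a name from the list of things; names that differ only in an ending like _2 or _b are one class to them, and where a whole thing is asked for, a point or a joint stands for the part that bears it (a point fixed in the world has none). Each returns a list of dicts, best first, with "p" (0 to 1); they miss things now and then, are a little off and sometimes report something else, mostly with a low value. They report only what shows in the picture. A call takes as long as a camera call. They do not tell look-alikes from the thing itself.
- nets.spot_in(camera, label): "location" ([x, y, z] in m, in the coordinates of the camera as it stood for that picture, good to about 4 mm: the middle of the surface that is visible of it).
- nets.tip_of(camera, label): "location" ([x, y, z] in m, in the coordinates of the camera as it stood for that picture, good to about 4 mm: a listed point, or the origin of a listed thing).
The state is a dict: "time": time; "q": joint angles; "joint_velocities": joint speeds; "effort": joint torques, N m; "ee_pos": TCP position; "orientation": TCP orientation; "contact_force": force on the tool from outside, world axes, zero at the start; "moment": the same for the moment, N m; "finger_gap": opening from 0.0 (shut) to 1.0 (fully open).
Only numpy, scipy, OpenCV 4.12 (cv2) and the standard library are available. Lean on these libraries where they do the work, as an engineer would, in place of code of your own. Each camera call takes 0.05 s, during which the arm holds its last target. There are 200 camera calls.

## Working session

There is one attempt and no reset: what is moved stays moved. The work goes in short steps, Python scripts to look and compute and a shell command to move; the robot and the scene stay as the last step left them, time stands still between calls to the robot, and variables do not carry over. Pictures are saved under pics/ and viewed, about 8 in all and at most 12, crops included, and the job is handed in when it is done.

```bash
ls; mkdir -p pics; cat > h.py <<'E'
import numpy as np, cv2
from scipy.spatial.transform import Rotation as R
from station import bot, optics, job, nets
def rot(q): return R.from_quat([q[1],q[2],q[3],q[0]])
def cam(n):
    i=optics.camera_info(n); return np.array(i["camera_matrix"]),np.array(i["position"]),rot(i["attitude"])
def w(n,loc):
    K,p,r=cam(n); return p+r.apply(loc)
def proj(n,P):
    K,p,r=cam(n); c=r.inv().apply(np.atleast_2d(P)-p)
    if n=="wrist":
        th=np.arctan2(np.hypot(c[:,0],c[:,1]),c[:,2]); ph=np.arctan2(c[:,1],c[:,0])
        return np.c_[K[0,2]+K[0,0]*th*np.cos(ph),K[1,2]+K[1,1]*th*np.sin(ph)]
    return np.c_[K[0,0]*c[:,0]/c[:,2]+K[0,2],K[1,1]*c[:,1]/c[:,2]+K[1,2]]
E
python3 - <<'E'
from h import *
np.set_printoptions(precision=4,suppress=True)
s=bot.observe(); print({k:np.round(v,3) for k,v in s.items()})
for n in("scene","top"):
    cv2.imwrite(f"pics/{n}0.png",optics.camera(n)); K,p,r=cam(n);print(n,K[0,0],p,r.as_matrix()[:,2])
    for l in ["outlet","nut","hose_tail_end","spanner_large","handle_mid","spanner_small","tray"]:
        for f in ("tip_of",):
            print(n,l,[(round(d["p"],2),w(n,d["location"]).round(4).tolist()) for d in getattr(nets,f)(n,l)[:4]])
print(bot.observe()["time"])
E
```

```text
pics
{'time': np.float64(0.0), 'q': array([ 1.224,  0.469, -0.049,  1.534,  0.024,  1.141, -0.082]), 'joint_velocities': array([-0.002,  0.001, -0.001,  0.002,  0.001,  0.   ,  0.   ]), 'effort': array([  0.   , -51.031,  -0.047, -23.771,   0.011,   0.008,   0.   ]), 'ee_pos': array([ 0.211, -0.641,  0.23 ]), 'orientation': array([-0.001,  0.987,  0.158, -0.   ]), 'contact_force': array([-0.15 , -0.271,  0.328]), 'moment': array([-0.021,  0.049,  0.011]), 'finger_gap': np.float64(1.003)}
scene 491.31653332837055 [-0.4507  0.9698  0.8854] [ 0.6089 -0.6499 -0.4549]
scene outlet [(0.78, [0.5495, 0.2085, 0.0038])]
scene nut [(0.47, [0.4432, -0.2184, 0.0035])]
scene hose_tail_end [(0.94, [0.5426, 0.1826, 0.1845])]
scene spanner_large [(0.67, [0.4455, -0.1379, 0.0024]), (0.54, [0.3547, -0.5786, 0.0033])]
scene handle_mid [(0.78, [0.4417, -0.2172, 0.0022]), (0.5, [0.4087, -0.5181, 0.0078])]
scene spanner_small [(0.47, [0.5478, -0.138, 0.0016])]
scene tray [(0.59, [0.4924, -0.219, 0.0005])]
top 469.70320428306593 [ 0.2834 -0.0803  1.3827] [ 0.1857  0.0116 -0.9825]
top outlet [(0.77, [0.5474, 0.2141, -0.0009]), (0.49, [0.5421, 0.1983, 0.1495])]
top nut [(0.48, [0.5412, 0.1999, 0.1506])]
top hose_tail_end [(0.58, [0.536, 0.1846, 0.1837])]
top spanner_large [(0.94, [0.4401, -0.1313, 0.002]), (0.83, [0.3535, -0.5738, 0.0022])]
top handle_mid [(0.95, [0.4083, -0.5174, 0.0056]), (0.77, [0.4496, -0.2194, 0.0052])]
top spanner_small [(0.55, [0.5447, -0.1307, -0.0012])]
top tray [(0.71, [0.497, -0.2192, 0.0015])]
0.8
```

View pics/scene0.png

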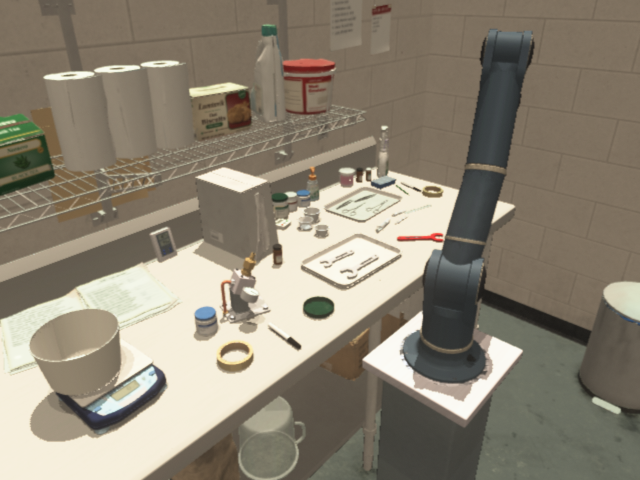

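View pics/top0.png

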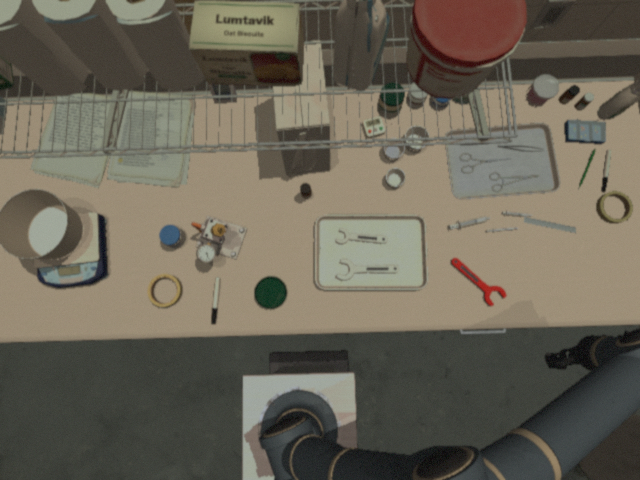

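The scene picture shows the outlet at about px (243,298) and the tray at (352,262), with the red look-alike spanner outside it at (420,238). In the top picture the larger spanner is the lower one in the tray, jaw at about (345,268). The nut is at (218,230) and its gauge faces the robot. I'll look closer with the wrist camera, passing over the tray first.

```bash
python3 -m inch '[{"delta_pos":[0.4,1,0.3],"angular":[0,0,0],"grip":1},{"delta_pos":[0.5,1,0.3],"angular":[0,0,0],"grip":1},{"delta_pos":[0.5,1,0.3],"angular":[0,0,0],"grip":1},{"delta_pos":[0.5,1,0],"angular":[0,0,0],"grip":1},{"delta_pos":[0.5,1,0],"angular":[0,0,0],"grip":1},{"delta_pos":[0.5,1,0],"angular":[0,0,0],"grip":1},{"delta_pos":[0.5,1,0],"angular":[0,0,0],"grip":1},{"delta_pos":[0.5,1,0],"angular":[0,0,0],"grip":1},{"delta_pos":[0.3,0.5,0],"angular":[0,0,0],"grip":1},{"delta_pos":[0,0,0],"angular":[0,0,0],"grip":1}]'
python3 - <<'E'
from h import *
np.set_printoptions(precision=4,suppress=True)
cv2.imwrite("pics/w1.png",optics.camera("wrist"));K,p,r=cam("wrist");s=bot.observe()
print(s["time"],s["ee_pos"],s["q"],rot(s["orientation"]).as_matrix());print(K,p,r.as_matrix())
for l in ["spanner_large","handle_mid","spanner_small","tray","nut","hose_tail_end","outlet"]:
    print(l,[(round(d["p"],2),w("wrist",d["location"]).round(4).tolist()) for d in nets.tip_of("wrist",l)[:3]])
E
```

```text
time: 2.05
ee_pos: [0.4248, -0.2023, 0.2793]
orientation: [0.003, 0.987, 0.158, 0.002]
contact_force: [-0.2, -0.6, -0.6]
finger_gap: 0.999
2.1 [ 0.4241 -0.2036  0.2792] [ 0.6736  0.1036 -0.3423  1.9239  0.0426  1.114  -0.9413] [[ 0.9508  0.3099  0.0049]
 [ 0.3099 -0.9508 -0.0054]
 [ 0.003   0.0066 -1.    ]]
[[371.6483   0.     320.2962]
 [  0.     371.6483 239.8325]
 [  0.       0.       1.    ]] [ 0.5023 -0.1768  0.4229] [[ 0.31   -0.9004 -0.3052]
 [-0.9507 -0.2911 -0.1069]
 [ 0.0075  0.3233 -0.9463]]
spanner_large [(0.91, [0.343, -0.5827, 0.0007]), (0.8, [0.4424, -0.1391, 0.0015])]
handle_mid [(0.91, [0.4412, -0.2311, 0.0085]), (0.88, [0.4028, -0.5151, 0.0071])]
spanner_small [(0.85, [0.5381, -0.1438, 0.0011]), (0.37, [0.3613, 0.2342, 0.0021])]
tray [(0.85, [0.4882, -0.2234, 0.0049])]
nut []
hose_tail_end [(0.61, [0.3618, 0.2357, 0.0012])]
outlet [(0.79, [0.5467, 0.2084, -0.0056]), (0.25, [0.4412, -0.228, 0.0079])]
```

View pics/w1.png

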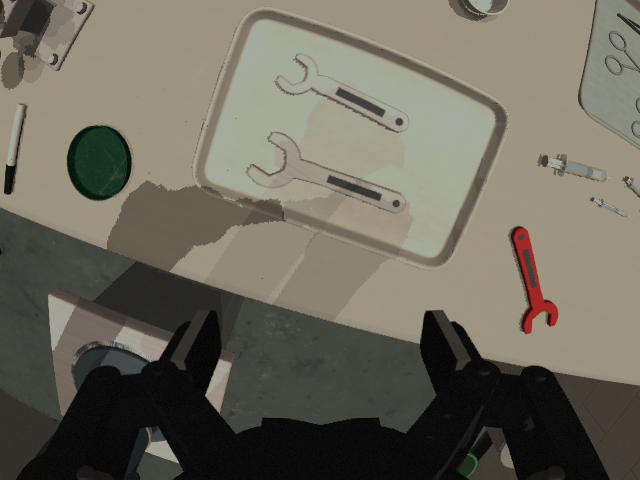

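The wrist picture shows the larger spanner jaw at about px (268,163) and handle hole at (396,203), which agrees with the nets. The outlet is at the upper left. Next I go to the nut, yawing counter-clockwise so the joint has room for the clockwise sweep.

```bash
python3 -m inch '[{"delta_pos":[0.2,0.7,0],"angular":[0,0,1],"grip":1},{"delta_pos":[0.2,0.7,0],"angular":[0,0,1],"grip":1},{"delta_pos":[0.2,0.7,0],"angular":[0,0,1],"grip":1},{"delta_pos":[0.2,0.7,0],"angular":[0,0,1],"grip":1},{"delta_pos":[0.2,0.7,0],"angular":[0,0,1],"grip":1},{"delta_pos":[0.2,0.7,0],"angular":[0,0,1],"grip":1},{"delta_pos":[0.2,0.7,0],"angular":[0,0,1],"grip":1},{"delta_pos":[0.2,0.7,0],"angular":[0,0,1],"grip":1},{"delta_pos":[0.2,0.7,0],"angular":[0,0,1],"grip":1},{"delta_pos":[0.2,0.7,0],"angular":[0,0,1],"grip":1},{"delta_pos":[0,0,0],"angular":[0,0,1],"grip":1},{"delta_pos":[0,0,0],"angular":[0,0,1],"grip":1}]'
python3 -m inch '[{"delta_pos":[0,0,0],"angular":[0,0,1],"grip":1},{"delta_pos":[0,0,0],"angular":[0,0,1],"grip":1},{"delta_pos":[0,0,0],"angular":[0,0,1],"grip":1},{"delta_pos":[0,0,0],"angular":[0,0,1],"grip":1},{"delta_pos":[0,0,0],"angular":[0.85,-0.28,1],"grip":1},{"delta_pos":[0,0,0],"angular":[0.85,-0.28,1],"grip":1},{"delta_pos":[0,0,0],"angular":[0.85,-0.28,1],"grip":1},{"delta_pos":[0,0,0],"angular":[0.85,-0.28,1],"grip":1},{"delta_pos":[0,0,0],"angular":[0.85,-0.28,1],"grip":1},{"delta_pos":[0,0,0],"angular":[0.85,-0.28,1],"grip":1},{"delta_pos":[0,0,0],"angular":[0.85,-0.28,1],"grip":1},{"delta_pos":[0,0,0],"angular":[0,0,0],"grip":1}]'
python3 - <<'E'
from h import *
np.set_printoptions(precision=4,suppress=True)
s=bot.observe();print(s["time"],s["ee_pos"],s["q"],rot(s["orientation"]).as_matrix())
cv2.imwrite("pics/w2.png",optics.camera("wrist"))
for l in ["nut","hose_tail_end","outlet"]:
    print(l,[(round(d["p"],2),w("wrist",d["location"]).round(4).tolist()) for d in nets.tip_of("wrist",l)[:3]])
print(proj("wrist",[[.5438,.198,.151],[.539,.1835,.184]]))
E
```

```text
time: 3.95
ee_pos: [0.5254, 0.1478, 0.2783]
orientation: [0.002, 0.837, 0.547, 0.003]
contact_force: [-0.7, -0.1, -0.0]
finger_gap: 0.999
time: 5.45
ee_pos: [0.5283, 0.1391, 0.2765]
orientation: [-0.11, 0.549, 0.805, 0.194]
contact_force: [-0.1, 0.8, 0.1]
finger_gap: 0.998
5.45 [0.5283 0.1391 0.2765] [ 0.7017  0.3444 -0.9842  1.8445 -0.1719  0.963   0.2294] [[-0.3727  0.9273  0.0353]
 [ 0.8419  0.3219  0.433 ]
 [ 0.3902  0.1911 -0.9007]]
nut [(0.81, [0.5441, 0.2041, 0.1515])]
hose_tail_end [(0.75, [0.5376, 0.1834, 0.1897])]
outlet [(0.96, [0.5432, 0.213, -0.0015])]
[[332.2477 234.6543]
 [329.811  247.3732]]
```

View pics/w2.png

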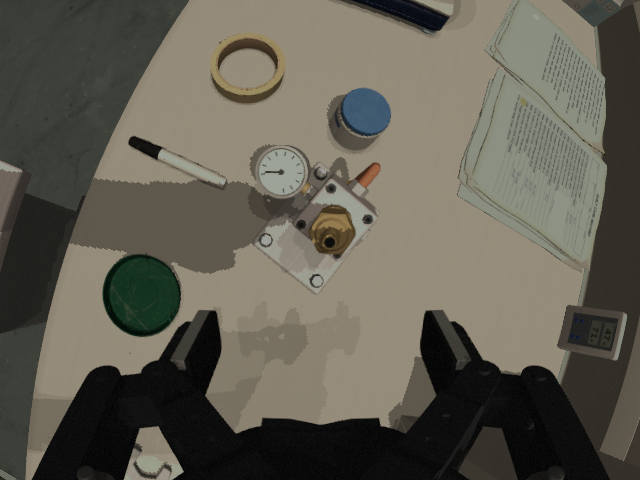

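The gauge is at px (282,171), the nut with its tail at (330,235), and the foot plate's lower corners at about (255,240) and (318,290). I'll enlarge this to fit the lean and the flats.

```bash
python3 - <<'E'
import cv2
i=cv2.imread("pics/w2.png")[155:305,235:395]
cv2.imwrite("pics/w2c.png",cv2.resize(i,None,fx=5,fy=4*5/4-1,interpolation=cv2.INTER_CUBIC) if 0 else cv2.resize(i,(640,600),interpolation=cv2.INTER_CUBIC))
E
```

```text
(no output)
```

View pics/w2c.png

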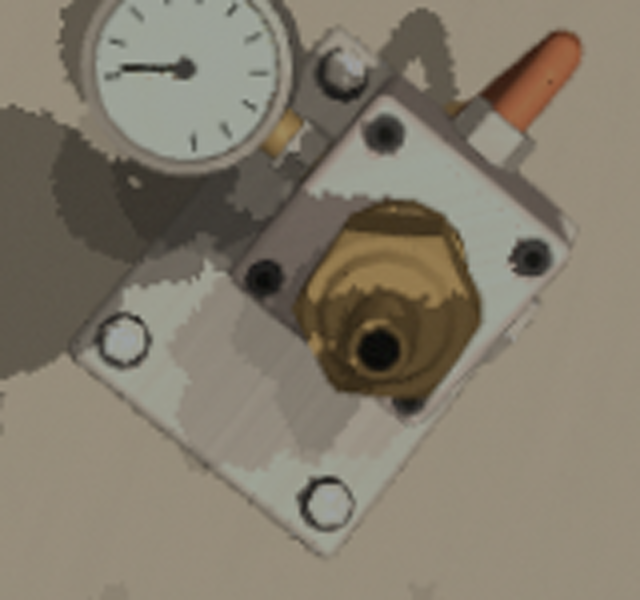

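```bash
cat >> h.py <<'E'
L=np.deg2rad(25)
def outl(x,y,yaw):
    """outlet rotation, nut frame rotation (psi=0), origin"""
    Ro=R.from_euler('z',yaw); return Ro, Ro*R.from_euler('y',-L), np.array([x,y,0])
def nutpt(p,loc):
    Ro,Rn,o=outl(*p); return o+Ro.apply([-.013,0,.151])+Rn.apply(loc)
E
python3 - <<'E'
from h import *
from scipy.optimize import least_squares
np.set_printoptions(precision=4,suppress=True)
px=lambda a: np.array(a)/4+[235,155]
blk=np.array([[28,28,-34],[28,-28,-34],[-28,28,-34],[-28,-28,-34],[0,0,35]])/1e3
m=px([[388,97],[573,245],[232,270],[410,415],[378,348]])
f=lambda v:(proj("wrist",nutpt(v[:3],blk))-m).ravel()
r=least_squares(f,[.5478,.2103,np.deg2rad(72)]);print(r.x,np.rad2deg(r.x[2]),r.fun.reshape(-1,2))
Ro,Rn,o=outl(*r.x)
K,p,rr=cam("wrist")
print("nut",nutpt(r.x,[0,0,0]),"tail",nutpt(r.x,[0,0,.035]),"axis",Rn.as_matrix()[:,2])
hx=px([[345,232],[455,238],[480,300],[428,395],[340,388],[298,305]])
def g(v):
    a=v[0]+np.arange(6)*np.pi/3; P=np.c_[.0185*np.cos(a),.0185*np.sin(a),np.full(6,.012)]
    q=proj("wrist",nutpt(r.x,P))
    d=np.linalg.norm(hx[:,None]-q[None]-v[1:],axis=2); return (hx-q[d.argmin(1)]-v[1:]).ravel()
best=min((least_squares(g,[t,0,0]) for t in np.linspace(0,1,6)),key=lambda s:s.cost)
print("corner ang",np.rad2deg(best.x[0])%60,"flat normals",(np.rad2deg(best.x[0])+30)%60,best.x[1:],best.fun)
T=rot(bot.observe()["orientation"]); print("tool y in nut frame angle",np.rad2deg(np.arctan2(*(Rn.inv()*T).as_matrix()[[1,0],1])),"tool in nut",(Rn.inv()*T).as_matrix()[:,2])
pl=px([[75,347],[330,555]])
for u in pl:
    d=(u-[K[0,2],K[1,2]])/K[0,0];t=np.hypot(*d);ray=rr.apply([np.sin(t)*d[0]/t,np.sin(t)*d[1]/t,np.cos(t)]);P=p+ray*(.008-p[2])/ray[2];print("plate corner local",Ro.inv().apply(P-o))
E
```

```text
[0.5471 0.2148 1.234 ] 70.70254007651313 [[-0.8653 -3.3028]
 [ 1.0832  0.9597]
 [-1.8373  0.8547]
 [ 0.8696  3.6769]
 [ 0.7948 -1.707 ]]
nut [0.5428 0.2025 0.151 ] tail [0.5379 0.1885 0.1827] axis [-0.1397 -0.3989  0.9063]
corner ang 7.563118905318878 flat normals 37.56311890531888 [0.6401 0.0329] [-0.3234  1.5101  2.9019  1.6448 -1.7142 -4.0213 -1.5604  0.547   0.0436
  0.2592  0.6526  0.0602]
tool y in nut frame angle -50.188294814630844 tool in nut [-0.0001  0.1098 -0.994 ]
plate corner local [-0.052   0.0467  0.008 ]
plate corner local [-0.0521 -0.0498  0.008 ]
```

```bash
cat >> h.py <<'E'
P0=(.5471,.2148,1.234)
def goal(ang,loc,p=P0):
    """delta (units) from the current pose to tool y at ang deg in nut frame, tool z=-axis, TCP at loc (nut frame)"""
    s=bot.observe();Ro,Rn,o=outl(*p);a=np.deg2rad(ang)
    y=np.array([np.cos(a),np.sin(a),0]);z=np.array([0,0,-1.]);T=R.from_matrix(np.c_[np.cross(y,z),y,z])
    rv=(Rn*T*rot(s["orientation"]).inv()).as_rotvec(degrees=True)/4
    c=rot(s["orientation"]);cn=(Rn.inv()*c).as_matrix()
    print("t",s["time"],"dpos",((nutpt(p,loc)-s["ee_pos"])/.05).round(3),"ang",rv.round(3),"cur yaw",np.rad2deg(np.arctan2(cn[1,1],cn[0,1])).round(2),"tcp nut",(Rn.inv().apply(s["ee_pos"]-nutpt(p,[0,0,0]))*1e3).round(1),"M axis",round(float(np.dot(s["moment"],Rn.as_matrix()[:,2])),3),"F",s["contact_force"].round(1),"q",s["q"].round(2),"gap",round(float(s["finger_gap"]),3))
E
python3 -c "
from h import *
goal(-22.4,[0,0,.06]);goal(-22.4,[0,0,-.017])"
```

```text
t 5.65 dpos [ 0.134  0.731 -1.445] ang [-1.074 -4.233  5.676] cur yaw -50.19 tcp nut [ -2.7  -5.7 141. ] M axis 0.048 F [-0.2  0.3 -0.3] q [ 0.7   0.34 -0.99  1.84 -0.17  0.96  0.23] gap 1.004
t 5.65 dpos [ 0.35   1.345 -2.841] ang [-1.074 -4.233  5.676] cur yaw -50.19 tcp nut [ -2.7  -5.7 141. ] M axis 0.048 F [-0.2  0.3 -0.3] q [ 0.7   0.34 -0.99  1.84 -0.17  0.96  0.23] gap 1.004
```

```bash
python3 -m inch '[{"delta_pos":[0.02,0.12,-0.24],"angular":[-0.18,-0.72,0.96],"grip":1},{"delta_pos":[0.02,0.12,-0.24],"angular":[-0.18,-0.72,0.96],"grip":1},{"delta_pos":[0.02,0.12,-0.24],"angular":[-0.18,-0.72,0.96],"grip":1},{"delta_pos":[0.02,0.12,-0.24],"angular":[-0.18,-0.72,0.96],"grip":1},{"delta_pos":[0.02,0.12,-0.24],"angular":[-0.18,-0.72,0.96],"grip":1},{"delta_pos":[0.02,0.12,-0.24],"angular":[-0.18,-0.72,0.96],"grip":1},{"delta_pos":[0,0,0],"angular":[0,0,0],"grip":1}]' 
python3 - <<'E'
from h import *
cv2.imwrite("pics/w3.png",optics.camera("wrist"))
goal(-22.4,[0,0,-.017])
ps=[]
for l in ["nut","hose_tail_end"]:
    print(l,[(round(d["p"],2),w("wrist",d["location"]).round(4).tolist()) for d in nets.tip_of("wrist",l)[:2]])
print(proj("wrist",nutpt(P0,np.array([[0,0,12],[0,0,35],[0,0,-34]])/1e3)))
i=optics.camera("wrist")
a=np.arange(6)*np.pi/3+np.deg2rad(7.6)
for z in(12,-12): cv2.polylines(i,[np.rint(proj("wrist",nutpt(P0,np.c_[.0185*np.cos(a),.0185*np.sin(a),np.full(6,z/1e3)]))*16).astype(int)],True,(0,255,0),1,cv2.LINE_AA,4)
cv2.imwrite("pics/w3o.png",cv2.resize(i[170:370,200:440],(720,600),interpolation=cv2.INTER_CUBIC))
E
```

```text
time: 6.52
ee_pos: [0.533, 0.1853, 0.2067]
orientation: [0.002, 0.334, 0.917, 0.217]
contact_force: [-0.4, 0.3, -0.2]
finger_gap: 1.003
t 6.575 dpos [ 0.229  0.483 -1.436] ang [ 0.084  0.326 -0.348] cur yaw -20.57 tcp nut [ 6.2  2.8 59.3] M axis -0.026 F [-0.1  0.1  0.4] q [ 0.62  0.41 -1.04  1.98  0.03  0.66  0.52] gap 1.001
nut [(0.75, [0.5426, 0.1967, 0.1526])]
hose_tail_end [(0.91, [0.5347, 0.1799, 0.1853])]
[[311.31781678 276.70525363]
 [310.58065221 295.92716691]
 [312.45159696 247.80346642]]
```

View pics/w3o.png

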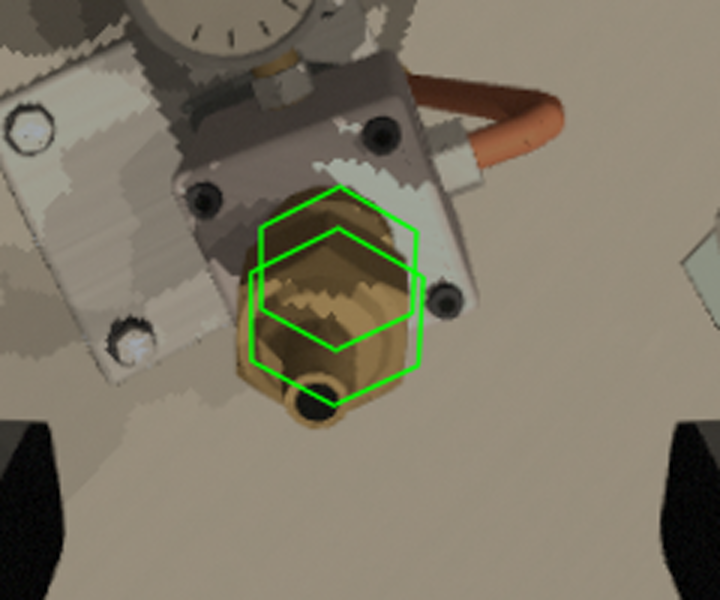

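The overlay sits about 5 px off the real nut: the tail end shows at about px (305,304) against a predicted (311,296). I'll refit using both wrist views.

```bash
cat > fit.py <<'E'
from h import *
from scipy.optimize import least_squares
np.set_printoptions(precision=4,suppress=True)
s=bot.observe();K,p,r=cam("wrist");T=rot(s["orientation"]);tc=T.inv().apply(p-s["ee_pos"]);rc=T.inv()*r
T2=R.from_matrix([[-.3727,.9273,.0353],[.8419,.3219,.433],[.3902,.1911,-.9007]]);p2=np.array([.5283,.1391,.2765])
C=[(p2+T2.apply(tc),T2*rc),(p,r)]
def pj(c,P):
    d=c[1].inv().apply(P-c[0]);th=np.arctan2(np.hypot(d[:,0],d[:,1]),d[:,2]);ph=np.arctan2(d[:,1],d[:,0])
    return K[:2,2]+K[0,0]*(th*np.c_[np.cos(ph),np.sin(ph)].T).T
m2=np.array([[385,133],[530,258],[262,277],[408,402],[378,348]])/4+[235,155]
m3=np.array([[382,135],[445,300],[205,200],[316,401]])/3+[200,170]
def f(v,full=False):
    x,y,yaw,b,lean,z=v; Ro=R.from_euler('z',yaw);Rn=Ro*R.from_euler('y',-lean)
    q=np.array([[b,b,-.034],[b,-b,-.034],[-b,b,-.034],[-b,-b,-.034],[0,0,.035]])
    P=np.array([x,y,z])+Ro.apply([-.013,0,.151])+Rn.apply(q)
    return np.r_[(pj(C[0],P)-m2).ravel(),(pj(C[1],P[[0,1,2,4]])-m3).ravel(),(lean-L)*57/1.5,(z)/.001]
o=least_squares(f,[.547,.21,1.234,.022,L,0]);print(o.x,np.rad2deg(o.x[[2,4]]),"\n",o.fun[:10].reshape(-1,2),"\n",o.fun[10:18].reshape(-1,2))
print("nut",o.x[:3]); print(nutpt(o.x[:3],[0,0,0]),nutpt(o.x[:3],[0,0,.035]))
print("tcp->cam",tc,rc.as_matrix()[:,2])
E
python3 fit.py
```

```text
[0.5478 0.21   1.2296 0.0212 0.4342 0.0006] [70.4498 24.8769] 
 [[ 0.1944  0.5124]
 [ 0.6274  0.4578]
 [ 0.4459  0.4471]
 [ 0.0403 -0.8805]
 [-0.002   0.7285]] 
 [[-0.135  -0.4078]
 [-0.1688  0.0114]
 [-0.5353 -0.562 ]
 [ 0.2631 -0.3945]]
nut [0.5478 0.21   1.2296]
[0.5435 0.1977 0.151 ] [0.5385 0.1838 0.1827]
tcp->cam [ 0.0846 -0.0001 -0.1434] [-0.3253 -0.0011  0.9456]
```

```bash
sed -i 's/^P0=.*/P0=(.5478,.2100,1.2296)/' h.py; cat >> fit.py <<'E'
i2=cv2.imread("pics/w2.png");i3=cv2.imread("pics/w3.png")
hx=np.array([[345,232],[455,238],[480,300],[428,395],[340,388],[298,305]])/4+[235,155]
def hexp(c,a,z,rr=.0185): 
    a=a+np.arange(6)*np.pi/3; return pj(c,np.array([nutpt(P0,[rr*np.cos(t),rr*np.sin(t),z]) for t in a]))
def g(v):
    q=hexp(C[0],v[0],.012)+v[1:];d=np.linalg.norm(hx[:,None]-q[None],axis=2);return (hx-q[d.argmin(1)]).ravel()
for t in np.linspace(0,.9,4):
    b=least_squares(g,[t,0,0]);print(np.rad2deg(b.x[0])%60,b.x[1:],b.cost)
b=min((least_squares(g,[t,0,0]) for t in np.linspace(0,.9,4)),key=lambda s:s.cost)
for z in(.012,-.012):
    cv2.polylines(i3,[np.rint(hexp(C[1],b.x[0],z)*16).astype(int)],True,(0,255,0),1,cv2.LINE_AA,4)
    cv2.polylines(i2,[np.rint(hexp(C[0],b.x[0],z)*16).astype(int)],True,(0,255,0),1,cv2.LINE_AA,4)
cv2.imwrite("pics/ov.png",np.hstack([cv2.resize(i2[200:270,295:375],(400,350),interpolation=cv2.INTER_CUBIC),cv2.resize(i3[220:320,260:360],(350,350),interpolation=cv2.INTER_CUBIC)]))
goal(-22.4,[0,0,-.017])
E
python3 fit.py|tail -6
```

```text
tcp->cam [ 0.0846 -0.0001 -0.1434] [-0.3253 -0.0011  0.9456]
7.501453009868736 [ 1.5307 -2.2834] 18.380117965401563
7.501460860027167 [ 1.5307 -2.2834] 18.380117965373362
7.501461323880246 [ 1.5307 -2.2834] 18.38011796537412
7.501450534126064 [ 1.5307 -2.2834] 18.380117965422087
t 6.725 dpos [ 0.222  0.407 -1.445] ang [ 0.085  0.345 -0.385] cur yaw -20.41 tcp nut [ 9.8  3.6 58.1] M axis -0.001 F [ 0.6 -0.9 -0.1] q [ 0.62  0.41 -1.04  1.98  0.03  0.66  0.52] gap 1.002
```

View pics/ov.png

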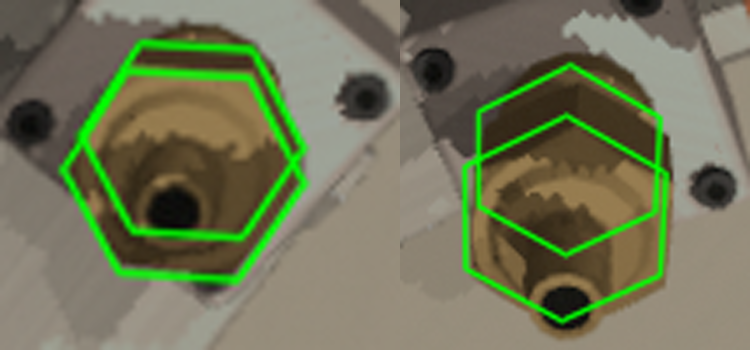

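The green hexagon lines up with the nut's edges in both views, so a flat normal sits at about -22.5° in the nut frame. Now descend.

```bash
python3 -m inch '[{"delta_pos":[0.05,0.08,-0.18],"angular":[0.02,0.09,-0.1],"grip":1},{"delta_pos":[0.05,0.08,-0.18],"angular":[0.02,0.09,-0.1],"grip":1},{"delta_pos":[0.03,0.05,-0.2],"angular":[0.02,0.09,-0.1],"grip":1},{"delta_pos":[0.03,0.05,-0.2],"angular":[0.02,0.09,-0.1],"grip":1},{"delta_pos":[0.03,0.05,-0.2],"angular":[0,0,0],"grip":1},{"delta_pos":[0.03,0.05,-0.2],"angular":[0,0,0],"grip":1},{"delta_pos":[0.01,0.04,-0.2],"angular":[0,0,0],"grip":1},{"delta_pos":[0,0,0],"angular":[0,0,0],"grip":1}]'
python3 -c "
from h import *
goal(-22.5,[0,0,-.017])"
```

```text
time: 7.72
ee_pos: [0.5474, 0.205, 0.1345]
orientation: [-0.007, 0.352, 0.911, 0.216]
contact_force: [1.2, -0.1, -0.2]
finger_gap: 0.999
t 7.725 dpos [-0.03  -0.009  0.021] ang [ 0.007 -0.052  0.052] cur yaw -22.77 tcp nut [  0.4  -1.3 -18.3] M axis 0.001 F [ 1.2 -0.1 -0.2] q [ 0.46  0.52 -0.9   2.    0.13  0.52  0.41] gap 0.999
```

```bash
python3 -m inch '[{"delta_pos":[-0.03,0,0.02],"angular":[0,0,0],"grip":0},{"delta_pos":[0,0,0],"angular":[0,0,0],"grip":0},{"delta_pos":[0,0,0],"angular":[0,0,0],"grip":0},{"delta_pos":[0,0,0],"angular":[0,0,0],"grip":0},{"delta_pos":[0,0,0],"angular":[0,0,0],"grip":0},{"delta_pos":[0,0,0],"angular":[0,0,0],"grip":0}]' 22
python3 -c "
from h import *
goal(-22.5,[0,0,-.017])"
```

```text
time: 8.48
ee_pos: [0.5461, 0.2047, 0.1365]
orientation: [-0.006, 0.353, 0.911, 0.216]
contact_force: [0.2, 0.5, -0.5]
finger_gap: 0.374
t 8.475 dpos [-0.005 -0.004 -0.019] ang [ 0.007 -0.035  0.069] cur yaw -22.8 tcp nut [  0.6  -0.2 -16.3] M axis -0.064 F [ 0.2  0.5 -0.5] q [ 0.46  0.52 -0.91  2.01  0.12  0.52  0.41] gap 0.374
```

Gap 0.374 is about 32 mm, so the pads sit flush on the flats. Turning clockwise.

```bash
python3 -m inch '[{"delta_pos":[0,0,0],"angular":[0.08,0.22,-0.5],"grip":0},{"delta_pos":[0,0,0],"angular":[0.15,0.44,-1],"grip":0},{"delta_pos":[0,0,0],"angular":[0.15,0.44,-1],"grip":0},{"delta_pos":[0,0,0],"angular":[0.15,0.44,-1],"grip":0}]'
python3 -c "
from h import *
goal(-40,[0,0,-.017])"
python3 -m inch '[{"delta_pos":[0,0,0],"angular":[0.15,0.44,-1],"grip":0},{"delta_pos":[0,0,0],"angular":[0.15,0.44,-1],"grip":0},{"delta_pos":[0,0,0],"angular":[0.15,0.44,-1],"grip":0},{"delta_pos":[0,0,0],"angular":[0.15,0.44,-1],"grip":0},{"delta_pos":[0,0,0],"angular":[0.15,0.44,-1],"grip":0},{"delta_pos":[0,0,0],"angular":[0.15,0.44,-1],"grip":0},{"delta_pos":[0,0,0],"angular":[0.15,0.44,-1],"grip":0}]'
python3 -c "
from h import *
goal(-75,[0,0,-.017])"
```

```text
time: 8.98
ee_pos: [0.5461, 0.2047, 0.1364]
orientation: [-0.036, 0.475, 0.853, 0.212]
contact_force: [-0.5, -0.5, -0.5]
finger_gap: 0.365
t 8.975 dpos [-0.004 -0.005 -0.016] ang [ 0.086  0.116 -0.296] cur yaw -38.69 tcp nut [  0.6  -0.1 -16.4] M axis 0.252 F [-0.5 -0.5 -0.5] q [ 0.41  0.49 -0.84  2.01  0.03  0.52  0.21] gap 0.365
time: 9.85
ee_pos: [0.546, 0.2048, 0.1361]
orientation: [-0.092, 0.691, 0.69, 0.192]
contact_force: [0.8, 0.2, -0.8]
finger_gap: 0.37
t 9.85 dpos [-0.003 -0.005 -0.01 ] ang [ 0.252  0.395 -1.019] cur yaw -70.53 tcp nut [  0.5  -0.1 -16.7] M axis 0.275 F [ 0.8  0.2 -0.8] q [ 0.3   0.44 -0.69  2.01 -0.13  0.52 -0.2 ] gap 0.37
```

Axis moment reads 0.25 N m, so the nut is following. I'll carry on in smaller chunks and watch for the stop.

```bash
for k in 1; do python3 -m inch '[{"delta_pos":[0,0,0],"angular":[0.15,0.44,-1],"grip":0},{"delta_pos":[0,0,0],"angular":[0.15,0.44,-1],"grip":0},{"delta_pos":[0,0,0],"angular":[0.15,0.44,-1],"grip":0},{"delta_pos":[0,0,0],"angular":[0.15,0.44,-1],"grip":0}]'>/dev/null
python3 -c "
from h import *
goal(-92,[0,0,-.017])"; done
python3 -m inch '[{"delta_pos":[0,0,0],"angular":[0.15,0.44,-1],"grip":0},{"delta_pos":[0,0,0],"angular":[0.15,0.44,-1],"grip":0}]'>/dev/null
python3 -c "
from h import *
goal(-100,[0,0,-.017])"
python3 -m inch '[{"delta_pos":[0,0,0],"angular":[0.15,0.44,-1],"grip":0},{"delta_pos":[0,0,0],"angular":[0.15,0.44,-1],"grip":0}]'>/dev/null
python3 -c "
from h import *
goal(-110,[0,0,-.017])"
```

```text
t 10.35 dpos [-0.002 -0.005 -0.007] ang [ 0.231  0.249 -0.758] cur yaw -88.72 tcp nut [  0.4  -0.  -16.8] M axis 0.258 F [-0.4  0.1 -1.7] q [ 0.24  0.42 -0.6   2.01 -0.21  0.52 -0.44] gap 0.366
t 10.6 dpos [-0.002 -0.007 -0.006] ang [ 0.199  0.126 -0.517] cur yaw -97.82 tcp nut [  0.4   0.  -16.9] M axis 0.266 F [-0.   0.  -1.2] q [ 0.2   0.42 -0.56  2.01 -0.25  0.53 -0.57] gap 0.37
t 10.85 dpos [-0.001 -0.007 -0.004] ang [ 0.233  0.198 -0.729] cur yaw -106.91 tcp nut [  0.4   0.1 -17. ] M axis 0.239 F [ 0.1 -0.5 -1.7] q [ 0.17  0.41 -0.52  2.01 -0.29  0.53 -0.69] gap 0.366
```

```bash
for k in 1; do python3 -m inch '[{"delta_pos":[0,0,0],"angular":[0.15,0.44,-1],"grip":0},{"delta_pos":[0,0,0],"angular":[0.15,0.44,-1],"grip":0}]'>/dev/null
python3 -c "
from h import *
goal(-110,[0,0,-.017])"; done
python3 -m inch '[{"delta_pos":[0,0,0],"angular":[0.15,0.44,-1],"grip":0},{"delta_pos":[0,0,0],"angular":[0.15,0.44,-1],"grip":0}]'>/dev/null
python3 -c "
from h import *
goal(-110,[0,0,-.017])"
```

```text
t 11.1 dpos [-0.001 -0.008 -0.003] ang [-0.078 -0.713  1.33 ] cur yaw -116.0 tcp nut [  0.4   0.1 -17. ] M axis 0.238 F [-0.5 -0.4 -1.2] q [ 0.14  0.4  -0.48  2.02 -0.32  0.54 -0.82] gap 0.367
t 11.35 dpos [ 0.001 -0.008 -0.001] ang [-0.377 -1.611  3.354] cur yaw -124.94 tcp nut [  0.4   0.2 -17.1] M axis 0.694 F [ 0.2 -1.4 -0.5] q [ 0.11  0.39 -0.44  2.02 -0.35  0.54 -0.95] gap 0.374
```

The moment jumped to 0.69 N m, which is the stop. I'll open without turning, back off along the axis and measure the nut's angle.

```bash
python3 -m inch '[{"delta_pos":[0,0,0],"angular":[0,0,0],"grip":1},{"delta_pos":[0,0,0],"angular":[0,0,0],"grip":1},{"delta_pos":[0,0,0],"angular":[0,0,0],"grip":1},{"delta_pos":[-0.03,-0.08,0.18],"angular":[0,0,0],"grip":1},{"delta_pos":[-0.09,-0.24,0.54],"angular":[0,0,0],"grip":1},{"delta_pos":[-0.09,-0.24,0.54],"angular":[0,0,0],"grip":1},{"delta_pos":[-0.09,-0.24,0.54],"angular":[0,0,0],"grip":1},{"delta_pos":[0,0,0],"angular":[0,0,0],"grip":1}]'
cat > nutimg.py <<'E'
from h import *
import sys
n=sys.argv[1];i=optics.camera("wrist");cv2.imwrite(f"pics/{n}.png",i);goal(-120,[0,0,.06])
c=proj("wrist",nutpt(P0,[0,0,.012]))[0].round().astype(int);print(c)
# edge score vs angle: mean gradient along projected top-face rim
g=cv2.GaussianBlur(i,(0,0),.8).astype(float);gx=sum(abs(cv2.Sobel(g[...,k],cv2.CV_64F,1,0)) for k in range(3));gy=sum(abs(cv2.Sobel(g[...,k],cv2.CV_64F,0,1)) for k in range(3));G=np.hypot(gx,gy).astype(np.float32)
def hexp(a,z,ov=0,rr=.0185): return proj("wrist",np.array([nutpt(P0,[rr*np.cos(t),rr*np.sin(t),z]) for t in a+np.arange(6)*np.pi/3]))+ov
res=[]
for fl in np.arange(0,60,.5):
    for du in range(-4,5):
        for dv in range(-4,5):
            q=hexp(np.deg2rad(fl+30),.012)+[du,dv]; t=np.linspace(0,1,25)[:,None]
            pts=np.concatenate([q[k]*(1-t)+q[(k+1)%6]*t for k in range(6)]).astype(np.float32)
            res.append((float(cv2.remap(G,pts[:,:1],pts[:,1:],1).mean()),fl,du,dv))
res.sort(reverse=True)
print([(round(r[0]),*r[1:]) for r in res[:6]])
fl=float(sys.argv[2]);j=i.copy()
for z in(.012,-.012): cv2.polylines(j,[np.rint(hexp(np.deg2rad(fl+30),z)*16).astype(int)],True,(0,255,0),1,cv2.LINE_AA,4)
x,y=c;sl=np.s_[y-45:y+45,x-45:x+45];cv2.imwrite(f"pics/{n}o.png",np.hstack([cv2.resize(k[sl],(400,400),interpolation=cv2.INTER_CUBIC) for k in(i,j)]))
E
python3 nutimg.py w4 -1.8
```

```text
time: 12.35
ee_pos: [0.5306, 0.1633, 0.2308]
orientation: [-0.169, 0.931, 0.299, 0.126]
contact_force: [-0.1, 0.6, -0.2]
finger_gap: 0.999
t 12.4 dpos [ 0.104  0.201 -0.481] ang [-0.042 -0.623  1.068] cur yaw -124.89 tcp nut [-0.   1.5 86.5] M axis 0.043 F [ 0.1 -1.  -0.4] q [ 0.2   0.23 -0.44  1.97 -0.38  0.77 -0.91] gap 0.999
[323 250]Traceback (most recent call last):
  File "nutimg.py", line 12, in <module>
    q=hexp(np.deg2rad(fl+30),.012)+[du,dv]; t=np.linspace(0,1,25)[:,None]
      ~~~~^^^^^^^^^^^^^^^^^^^^^^^^
  File "nutimg.py", line 7, in hexp
    def hexp(a,z,ov=0,rr=.0185): return proj("wrist",np.array([nutpt(P0,[rr*np.cos(t),rr*np.sin(t),z]) for t in a+np.arange(6)*np.pi/3]))+ov
                                        ~~~~^^^^^^^^^^^^^^^^^^^^^^^^^^^^^^^^^^^^^^^^^^^^^^^^^^^^^^^^^^^^^^^^^^^^^^^^^^^^^^^^^^^^^^^^^^^^^
  File "h.py", line 10, in proj
    K,p,r=cam(n); c=r.inv().apply(np.atleast_2d(P)-p)
          ~~~^^^
  File "h.py", line 6, in cam
    i=optics.camera_info(n); return np.array(i["camera_matrix"]),np.array(i["position"]),rot(i["attitude"])
ValueError: time passes only in moves, steps and waits
```

```bash
sed -i 's/^def cam(n):/from functools import lru_cache\n@lru_cache\ndef cam(n):/' h.py; python3 nutimg.py w4 -1.8
```

```text
t 12.45 dpos [ 0.117  0.194 -0.459] ang [-0.041 -0.653  1.056] cur yaw -124.89 tcp nut [-0.4  2.3 85.5] M axis 0.009 F [-0.5  0.3 -0.5] q [ 0.2   0.23 -0.44  1.97 -0.38  0.77 -0.91] gap 0.996
[324 249]
[(255, np.float64(58.0), -3, 1), (254, np.float64(58.5), -3, 1), (254, np.float64(59.0), -3, 1), (253, np.float64(57.5), -3, 1), (253, np.float64(57.0), -3, 1), (253, np.float64(59.5), -3, 1)]
```

View pics/w4o.png

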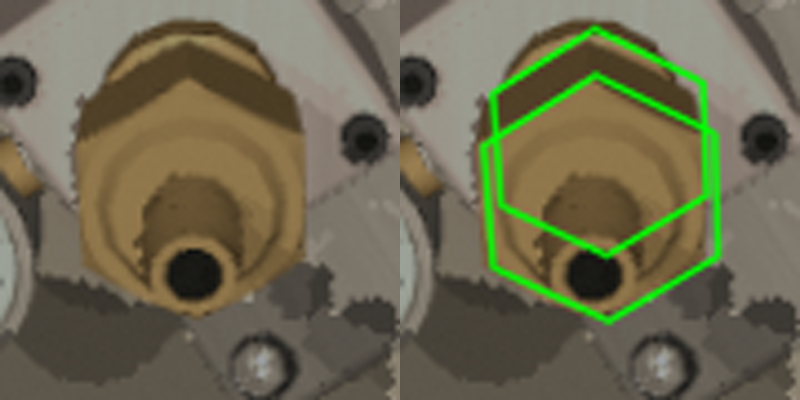

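The raw view shows the hexagon's left and right sides nearly vertical, and the gradient fit puts the flats at about 58.2° mod 60. That means the nut sits at about -121.8°, and the pads ran 3° ahead of it at the stop. Next I go to the large spanner, with tool y perpendicular to its handle.

```bash
cat >> h.py <<'E'
def goalw(ang,pos):
    s=bot.observe();a=np.deg2rad(ang);y=np.array([np.cos(a),np.sin(a),0]);z=np.array([0,0,-1.])
    c=rot(s["orientation"]);cm=c.as_matrix()
    rv=(R.from_matrix(np.c_[np.cross(y,z),y,z])*c.inv()).as_rotvec(degrees=True)/4
    print("t",s["time"],"dpos",((np.array(pos)-s["ee_pos"])/.05).round(3),"ang",rv.round(3),"yaw y",np.rad2deg(np.arctan2(cm[1,1],cm[0,1])).round(2),"z",cm[:,2].round(3),"ee",s["ee_pos"].round(4),"F",s["contact_force"].round(1),"q",s["q"].round(2),"gap",round(float(s["finger_gap"]),3))
E
python3 -c "
from h import *
goalw(2,[.4435,-.222,.2])"
```

```text
t 12.45 dpos [-1.712 -7.723 -0.566] ang [-6.232 -1.086 13.862] yaw y -51.83 z [ 0.129  0.391 -0.911] ee [0.5291 0.1641 0.2283] F [-0.5  0.3 -0.5] q [ 0.2   0.23 -0.44  1.97 -0.38  0.77 -0.91] gap 0.996
```

```bash
python3 -m inch '[{"delta_pos":[-0.15,-0.4,0.3],"angular":[-0.52,-0.09,1],"grip":1},{"delta_pos":[-0.15,-0.75,0.2],"angular":[-0.52,-0.09,1],"grip":1},{"delta_pos":[-0.15,-0.75,0],"angular":[-0.52,-0.09,1],"grip":1},{"delta_pos":[-0.15,-0.75,0],"angular":[-0.52,-0.09,1],"grip":1},{"delta_pos":[-0.15,-0.75,0],"angular":[-0.52,-0.09,1],"grip":1},{"delta_pos":[-0.15,-0.75,0],"angular":[-0.52,-0.09,1],"grip":1},{"delta_pos":[-0.15,-0.75,-0.1],"angular":[-0.52,-0.09,1],"grip":1},{"delta_pos":[-0.15,-0.75,-0.1],"angular":[-0.52,-0.09,1],"grip":1},{"delta_pos":[-0.15,-0.75,-0.2],"angular":[-0.52,-0.09,1],"grip":1},{"delta_pos":[-0.15,-0.75,-0.2],"angular":[-0.52,-0.09,1],"grip":1},{"delta_pos":[-0.15,-0.6,-0.3],"angular":[-0.52,-0.09,1],"grip":0.6},{"delta_pos":[0,0,0],"angular":[0,0,0],"grip":0.6}]'
python3 - <<'E'
from h import *
goalw(2,[.4435,-.222,.2])
i=optics.camera("wrist");cv2.imwrite("pics/w5.png",i);cv2.imwrite("pics/w5v.png",i[0:400])
for l in ["spanner_large","handle_mid"]:
    print(l,[(round(d["p"],2),w("wrist",d["location"]).round(4).tolist()) for d in nets.tip_of("wrist",l)[:2]])
print(proj("wrist",[[.443,-.135,.012],[.4435,-.222,.012],[.4435,-.3,.012]]))
E
```

```text
time: 13.95
ee_pos: [0.4365, -0.2268, 0.1929]
orientation: [-0.015, 0.75, 0.661, 0.007]
contact_force: [-0.5, 0.6, 0.1]
finger_gap: 0.606
t 13.95 dpos [0.14  0.095 0.142] ang [-0.453 -0.167  2.304] yaw y -7.21 z [-0.009  0.032 -0.999] ee [ 0.4365 -0.2268  0.1929] F [-0.5  0.6  0.1] q [ 0.63  0.24 -0.26  1.98  0.04  0.96  0.23] gap 0.606
spanner_large []
handle_mid [(0.83, [0.4471, -0.2245, 0.0074])]
[[315.43559602 116.1426326 ]
 [327.8303269  212.18506075]
 [337.04328554 290.01573885]]
```

View pics/w5v.png

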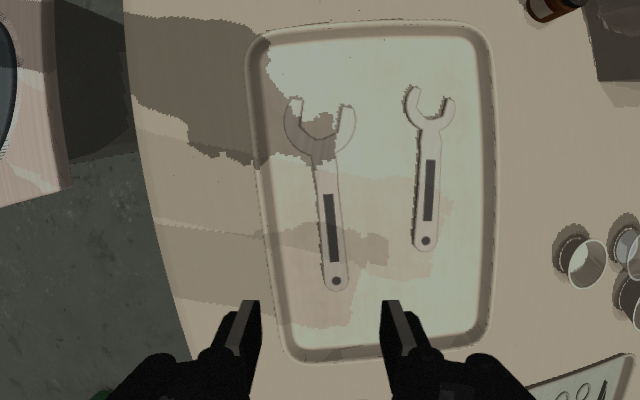

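The larger spanner's handle centreline passes px (328,195), (334,262) and the hole at (336,281). Its end is at (337,290) and the jaw centre at about (319,122), consistent with the nets.

```bash
python3 - <<'E'
from h import *
K,p,r=cam("wrist")
def bp(u,z):
    d=(np.array(u,float)-K[:2,2])/K[0,0];t=np.hypot(*d);ray=r.apply(np.r_[np.sin(t)*d/t,np.cos(t)]);return (p+ray*(z-p[2])/ray[2])
P=np.array([bp(u,.012)[:2] for u in [(328,195),(331,228),(334,262),(336,281),(337,290.5)]]);print(P)
c=P[:4].mean(0);h=np.linalg.svd(P[:4]-c)[2][0];h*=np.sign(h@(P[3]-P[0]));a=np.rad2deg(np.arctan2(h[1],h[0]))
end=c+h*((P[4]-c)@h);o=end-.165*h;print("handle dir",a,"origin",o,"mid",o+.085*h,"spanner yaw",a-195)
i=cv2.imread("pics/w5.png")
y=np.deg2rad(a-195);ex=np.array([np.cos(y),np.sin(y)]);ey=np.array([-ex[1],ex[0]])
print("pred px prong faces tip/throat",proj("wrist",[np.r_[o+ex*u+ey*v,.012] for u,v in[(.013,.0168),(.013,-.0168),(-.02,0)]]).round(0))
goalw(a+90,np.r_[o+.085*h,.1]); goalw(a+90,np.r_[o+.085*h,.006])
E
```

```text
[[ 0.44550267 -0.20626547]
 [ 0.44465937 -0.23714112]
 [ 0.44372158 -0.27059067]
 [ 0.44350712 -0.29031918]
 [ 0.44340358 -0.30051436]]
handle dir -91.40750245316778 origin [ 0.44718611 -0.1355575 ] mid [ 0.44509825 -0.22053186] spanner yaw -286.4075024531678
pred px prong faces tip/throat [[304.  99.]
 [342. 105.]
 [317. 138.]]
t 14.1 dpos [ 0.125  0.087 -1.898] ang [-0.449 -0.094  1.396] yaw y -6.98 z [-0.005  0.032 -0.999] ee [ 0.4388 -0.2249  0.1949] F [-1.   0.4  0.6] q [ 0.63  0.24 -0.26  1.97  0.04  0.96  0.23] gap 0.598
t 14.1 dpos [ 0.125  0.087 -3.778] ang [-0.449 -0.094  1.396] yaw y -6.98 z [-0.005  0.032 -0.999] ee [ 0.4388 -0.2249  0.1949] F [-1.   0.4  0.6] q [ 0.63  0.24 -0.26  1.97  0.04  0.96  0.23] gap 0.598
```

```bash
python3 -m inch '[{"delta_pos":[0.03,0.02,-0.5],"angular":[-0.1,-0.02,0.35],"grip":0.45},{"delta_pos":[0.03,0.02,-0.5],"angular":[-0.1,-0.02,0.35],"grip":0.45},{"delta_pos":[0.03,0.02,-0.5],"angular":[-0.1,-0.02,0.35],"grip":0.45},{"delta_pos":[0.03,0.02,-0.5],"angular":[-0.1,-0.02,0.35],"grip":0.45},{"delta_pos":[0,0,-0.5],"angular":[0,0,0],"grip":0.45},{"delta_pos":[0,0,-0.5],"angular":[0,0,0],"grip":0.45},{"delta_pos":[0,0,-0.4],"angular":[0,0,0],"grip":0.45},{"delta_pos":[0,0,0],"angular":[0,0,0],"grip":0.45}]' >/dev/null
python3 -c "
from h import *
goalw(-1.4,[.4451,-.2205,.006])"
```

```text
t 15.1 dpos [-0.191 -0.203 -0.384] ang [-0.072  0.179 -0.237] yaw y -0.46 z [ 0.012  0.005 -1.   ] ee [ 0.4547 -0.2104  0.0252] F [ 0.8  0.  -0.4] q [ 0.54  0.49 -0.23  2.11  0.19  0.55  0.17] gap 0.447
```

```bash
python3 -m inch '[{"delta_pos":[-0.1,-0.1,0],"angular":[-0.04,0.09,-0.12],"grip":0.45},{"delta_pos":[-0.09,-0.1,-0.1],"angular":[-0.03,0.09,-0.12],"grip":0.45},{"delta_pos":[0,0,-0.1],"angular":[0,0,0],"grip":0.45},{"delta_pos":[0,0,-0.1],"angular":[0,0,0],"grip":0.45},{"delta_pos":[0,0,0],"angular":[0,0,0],"grip":0.45}]' >/dev/null
python3 -c "
from h import *
goalw(-1.4,[.4451,-.2205,.006])"
```

```text
t 15.725 dpos [-0.037  0.013 -0.124] ang [0.03  0.061 0.016] yaw y -1.46 z [ 0.004 -0.002 -1.   ] ee [ 0.4469 -0.2212  0.0122] F [-0.5 -0.2  0.5] q [ 0.54  0.51 -0.21  2.12  0.2   0.53  0.16] gap 0.45
```

```bash
python3 -m inch '[{"delta_pos":[-0.03,0.01,-0.1],"angular":[0.03,0.06,0],"grip":0.45},{"delta_pos":[0,0,0],"angular":[0,0,0],"grip":0},{"delta_pos":[0,0,0],"angular":[0,0,0],"grip":0},{"delta_pos":[0,0,0],"angular":[0,0,0],"grip":0},{"delta_pos":[0,0,0],"angular":[0,0,0],"grip":0}]' 100 >/dev/null
python3 -c "
from h import *
goalw(-1.4,[.4451,-.2205,.006])"
```

```text
t 16.35 dpos [-0.001  0.    -0.027] ang [-0.001 -0.015  0.009] yaw y -1.43 z [-0.001  0.    -1.   ] ee [ 0.4451 -0.2205  0.0074] F [-1.3 -0.1  0.1] q [ 0.54  0.52 -0.21  2.12  0.21  0.52  0.16] gap 0.18
```

```bash
python3 -m inch '[{"delta_pos":[0,0,0],"angular":[0,0,0],"grip":0},{"delta_pos":[0,0,0],"angular":[0,0,0],"grip":0}]'; python3 - <<'E'
from h import *
i=optics.camera("wrist");cv2.imwrite("pics/w6.png",i);cv2.imwrite("pics/w6v.png",cv2.resize(i[80:400,160:480],(600,600)))
E
```

```text
time: 16.6
ee_pos: [0.4451, -0.2205, 0.0073]
orientation: [-0.0, 0.716, 0.698, -0.0]
contact_force: [-0.3, 0.2, -0.2]
finger_gap: 0.185
```

View pics/w6v.png

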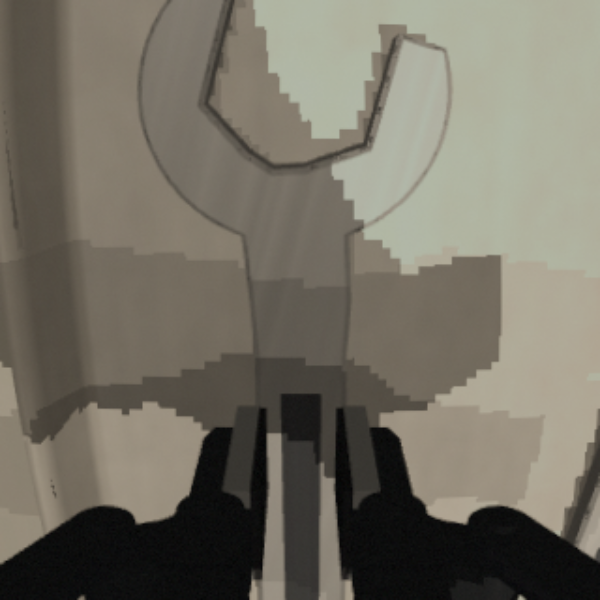

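The jaw and handle are seen cleanly with the pads either side of the handle. The gap reading of 0.185 looks small for a 20 mm handle, probably finger give at 100 N. I'll lift, verify the hold and check where the bottle stands relative to the approach path.

```bash
python3 -m inch '[{"delta_pos":[0,0,0.2],"angular":[0,0,0],"grip":0},{"delta_pos":[0,0,0.5],"angular":[0,0,0],"grip":0},{"delta_pos":[0,0,0.8],"angular":[0,0,0],"grip":0},{"delta_pos":[0,0,0.9],"angular":[0,0,0],"grip":0},{"delta_pos":[0,0,0.9],"angular":[0,0,0],"grip":0},{"delta_pos":[0,0,0],"angular":[0,0,0],"grip":0}]'
cat >> h.py <<'E'
def spanTCP(sig,back=0,z=0,d=.085):
    H=np.deg2rad(sig+195);s=np.deg2rad(sig); return np.array([d*np.cos(H)-back*np.cos(s),d*np.sin(H)-back*np.sin(s),z])
E
python3 - <<'E'
from h import *
optics.camera("wrist")
for l in ["spanner_large","handle_mid"]: print(l,[(round(d["p"],2),w("wrist",d["location"]).round(4).tolist()) for d in nets.tip_of("wrist",l)[:3]])
s=bot.observe();T=rot(s["orientation"]);print("pred origin",s["ee_pos"]+T.apply([.085,0,.005]),s["moment"].round(3))
optics.camera("top")
for l in ["drops","feed_lid"]: print(l,[(round(d["p"],2),w("top",d["location"]).round(4).tolist()) for d in nets.tip_of("top",l)[:2]])
goal(-46.8,spanTCP(28.2,.04,.08));goal(-46.8,spanTCP(28.2,.04,0))
print(nutpt(P0,spanTCP(28.2,.04,0,.165)),nutpt(P0,spanTCP(28.2,.04,0)))
E
```

```text
time: 17.4
ee_pos: [0.4423, -0.219, 0.1775]
orientation: [-0.002, 0.716, 0.698, -0.001]
contact_force: [0.0, 0.2, -4.0]
finger_gap: 0.182
spanner_large []
handle_mid [(0.7, [0.4399, -0.2212, 0.1711])]
pred origin [ 0.44108605 -0.13284844  0.16836835] [-0.037 -0.02  -0.047]
drops [(0.72, [0.5355, 0.1855, 0.1821]), (0.58, [0.6792, -0.0306, -0.0025])]
feed_lid [(0.9, [0.3816, 0.0781, -0.0029]), (0.57, [0.3601, 0.238, 0.0024])]
t 17.7 dpos [2.722 5.497 0.203] ang [ 5.285 -3.571  6.108] cur yaw -73.79 tcp nut [-377.5  -40.8  199.5] M axis -0.038 F [ 0.5 -0.8 -3.1] q [ 0.61  0.26 -0.28  2.    0.09  0.91  0.26] gap 0.184
t 17.7 dpos [ 2.948  6.134 -1.247] ang [ 5.285 -3.571  6.108] cur yaw -73.79 tcp nut [-377.5  -40.8  199.5] M axis -0.038 F [ 0.5 -0.8 -3.1] q [ 0.61  0.26 -0.28  2.    0.09  0.91  0.26] gap 0.184
[0.62053446 0.02079546 0.08526935] [0.58661314 0.08892708 0.10991539]
```

The hold is good (about 3-4 N of weight), and the bottle at (0.68,-0.03) is clear of the handle's path. Now move to beside and above the nut.

```bash
python3 -m inch '[{"delta_pos":[0.15,0.3,0.2],"angular":[0.5,-0.35,0.6],"grip":0},{"delta_pos":[0.25,0.5,0.2],"angular":[0.53,-0.36,0.61],"grip":0},{"delta_pos":[0.27,0.55,0.1],"angular":[0.53,-0.36,0.61],"grip":0},{"delta_pos":[0.27,0.55,0],"angular":[0.53,-0.36,0.61],"grip":0},{"delta_pos":[0.27,0.55,0],"angular":[0.53,-0.36,0.61],"grip":0},{"delta_pos":[0.27,0.55,0],"angular":[0.53,-0.36,0.61],"grip":0},{"delta_pos":[0.27,0.55,0],"angular":[0.53,-0.36,0.61],"grip":0},{"delta_pos":[0.27,0.55,0],"angular":[0.53,-0.36,0.61],"grip":0},{"delta_pos":[0.27,0.55,-0.1],"angular":[0.53,-0.36,0.61],"grip":0},{"delta_pos":[0.2,0.4,-0.1],"angular":[0.5,-0.35,0.6],"grip":0},{"delta_pos":[0.1,0.2,-0.1],"angular":[0,0,0],"grip":0},{"delta_pos":[0,0,0],"angular":[0,0,0],"grip":0}]'
python3 -c "
from h import *
goal(-46.8,spanTCP(28.2,.04,.08));goal(-46.8,spanTCP(28.2,.04,0))"
```

```text
time: 19.2
ee_pos: [0.568, 0.0568, 0.1711]
orientation: [-0.061, 0.526, 0.821, 0.213]
contact_force: [-0.4, -0.2, -3.5]
finger_gap: 0.182
t 19.2 dpos [0.146 0.005 0.225] ang [-0.21  -0.144 -0.303] cur yaw -46.04 tcp nut [-104.4  -70.3   70.9] M axis 0.029 F [-0.4 -0.2 -3.5] q [ 0.52  0.41 -0.59  1.93 -0.3   0.75  0.62] gap 0.182
t 19.2 dpos [ 0.372  0.642 -1.225] ang [-0.21  -0.144 -0.303] cur yaw -46.04 tcp nut [-104.4  -70.3   70.9] M axis 0.029 F [-0.4 -0.2 -3.5] q [ 0.52  0.41 -0.59  1.93 -0.3   0.75  0.62] gap 0.182
```

```bash
python3 -m inch '[{"delta_pos":[0.14,0,0.1],"angular":[-0.1,-0.07,-0.15],"grip":0},{"delta_pos":[0.03,0.1,-0.15],"angular":[-0.1,-0.07,-0.15],"grip":0},{"delta_pos":[0.03,0.1,-0.22],"angular":[0,0,0],"grip":0},{"delta_pos":[0.03,0.1,-0.22],"angular":[0,0,0],"grip":0},{"delta_pos":[0.03,0.1,-0.22],"angular":[0,0,0],"grip":0},{"delta_pos":[0.03,0.1,-0.22],"angular":[0,0,0],"grip":0},{"delta_pos":[0.03,0.05,-0.1],"angular":[0,0,0],"grip":0},{"delta_pos":[0,0,0],"angular":[0,0,0],"grip":0}]' >/dev/null
python3 -c "
from h import *
goal(-46.8,spanTCP(28.2,.04,0));goal(-46.8,spanTCP(28.2,.0,0))"
```

```text
t 20.2 dpos [ 0.043  0.082 -0.11 ] ang [ 0.028 -0.014  0.048] cur yaw -46.98 tcp nut [-99.  -76.4   6.9] M axis 0.005 F [-0.2 -0.3 -3.1] q [ 0.43  0.49 -0.56  1.96 -0.26  0.59  0.55] gap 0.184
t 20.2 dpos [-0.1    0.811  0.188] ang [ 0.028 -0.014  0.048] cur yaw -46.98 tcp nut [-99.  -76.4   6.9] M axis 0.005 F [-0.2 -0.3 -3.1] q [ 0.43  0.49 -0.56  1.96 -0.26  0.59  0.55] gap 0.184
```

```bash
python3 -m inch '[{"delta_pos":[0.04,0.08,-0.11],"angular":[0.03,-0.01,0.05],"grip":0},{"delta_pos":[0,0,0],"angular":[0,0,0],"grip":0}]' >/dev/null
python3 -c "
from h import *
goal(-46.8,spanTCP(28.2,.02,0))"
python3 -m inch '[{"delta_pos":[-0.03,0.15,0.06],"angular":[0,0,0],"grip":0},{"delta_pos":[-0.03,0.15,0.06],"angular":[0,0,0],"grip":0},{"delta_pos":[-0.01,0.07,0.03],"angular":[0,0,0],"grip":0}]' >/dev/null
python3 -c "
from h import *
goal(-46.8,spanTCP(28.2,.0,0))"
```

```text
t 20.45 dpos [-0.081  0.367  0.147] ang [-0.003  0.01   0.005] cur yaw -46.8 tcp nut [-97.1 -77.6   0.1] M axis 0.01 F [-0.1 -0.1 -3.2] q [ 0.42  0.5  -0.56  1.96 -0.25  0.58  0.55] gap 0.183
t 20.825 dpos [-0.084  0.339  0.123] ang [-0.004  0.026  0.01 ] cur yaw -46.8 tcp nut [-77.8 -67.8   0.6] M axis 0.055 F [-0.6  0.4 -2.6] q [ 0.39  0.49 -0.56  1.96 -0.26  0.58  0.52] gap 0.183
```

```bash
python3 -m inch '[{"delta_pos":[-0.03,0.12,0.04],"angular":[0,0,0],"grip":0},{"delta_pos":[-0.03,0.12,0.04],"angular":[0,0,0],"grip":0},{"delta_pos":[-0.02,0.08,0.03],"angular":[0,0,0],"grip":0}]' >/dev/null
python3 - <<'E'
from h import *
goal(-46.8,spanTCP(28.2,.0,0))
i=optics.camera("wrist");cv2.imwrite("pics/w7.png",i);cv2.imwrite("pics/w7v.png",cv2.resize(i[90:330,190:450],(650,600),interpolation=cv2.INTER_CUBIC))
E
```

```text
t 21.2 dpos [ 0.004 -0.01  -0.002] ang [-0.002  0.033  0.002] cur yaw -46.76 tcp nut [-61.5 -57.8  -0.1] M axis 0.023 F [-0.5 -0.4 -3.2] q [ 0.36  0.47 -0.56  1.97 -0.26  0.58  0.49] gap 0.184
```

View pics/w7v.png

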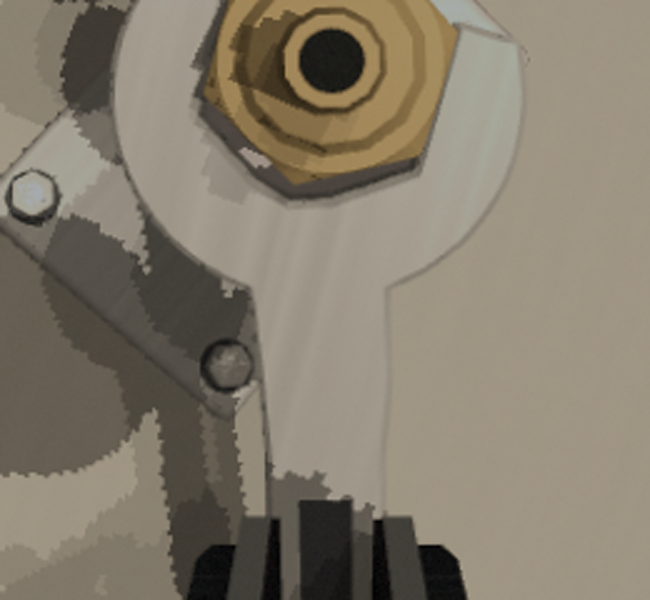

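The spanner is seated on the nut with the jaw faces parallel to the flats and even clearance. Now I plan the arc.

```bash
cat >> h.py <<'E'
def arc(sig_to,n):
    """rows from the current pose to spanner angle sig_to, turning about the nut axis"""
    s=bot.observe();Ro,Rn,o=outl(*P0);c=nutpt(P0,[0,0,0]);T=rot(s["orientation"]);cn=(Rn.inv()*T).as_matrix()
    sig=(np.rad2deg(np.arctan2(cn[1,1],cn[0,1]))-285+180)%360-180
    pn=Rn.inv().apply(s["ee_pos"]-c);F=Rn.inv().apply(s["contact_force"]-[0,0,-3.2]);M=Rn.inv().apply(s["moment"])
    print("t",round(float(s["time"]),2),"sig",sig.round(2),"r",np.hypot(*pn[:2]).round(4),"z",pn[2].round(4),"handle err",(np.rad2deg(np.arctan2(pn[1],pn[0]))-sig-195+180)%360-180,"torque",(np.cross(pn,F)+M)[2].round(3),"F",F.round(1),"gap",round(float(s["finger_gap"]),3))
    if n==0:return
    prev=pn;st=(sig_to-sig)/n
    for k in range(1,n+1):
        sg=sig+st*k;q=spanTCP(sg);d=Rn.apply(q-prev)/.05;prev=q
        a=np.deg2rad(sg+285);y=np.array([np.cos(a),np.sin(a),0]);z=np.array([0,0,-1.]);Tg=Rn*R.from_matrix(np.c_[np.cross(y,z),y,z])
        rv=(Tg*T.inv()).as_rotvec(degrees=True)/4;T=Tg;print("sig",sg.round(1),d.round(2).tolist(),rv.round(2).tolist())
E
python3 -c "
from h import *
arc(4,6)"
```

```text
t 21.25 sig 28.29 r 0.0837 z -0.0001 handle err 0.05729290336972781 torque 0.062 F [ 0.5  0.1 -0.7] gap 0.181
sig 24.2 [-0.1, -0.06, -0.04] [0.13, 0.43, -0.91]
sig 20.2 [-0.11, -0.03, -0.03] [0.14, 0.4, -0.92]
sig 16.1 [-0.11, -0.02, -0.03] [0.14, 0.4, -0.92]
sig 12.1 [-0.12, -0.01, -0.02] [0.14, 0.4, -0.92]
sig 8.0 [-0.12, -0.01, -0.02] [0.14, 0.4, -0.92]
sig 4.0 [-0.12, 0.0, -0.02] [0.14, 0.4, -0.92]
```

```bash
python3 -m inch '[{"delta_pos":[-0.1,-0.05,-0.04],"angular":[0.14,0.4,-0.92],"grip":0},{"delta_pos":[-0.11,-0.03,-0.03],"angular":[0.14,0.4,-0.92],"grip":0},{"delta_pos":[-0.11,-0.02,-0.03],"angular":[0.14,0.4,-0.92],"grip":0},{"delta_pos":[-0.12,-0.01,-0.02],"angular":[0.14,0.4,-0.92],"grip":0}]' >/dev/null
python3 -c "
from h import *
arc(-8,5)"
```

```text
t 21.75 sig 11.82 r 0.084 z 0.0002 handle err 1.6862779312128282 torque 0.736 F [ 0.1 -2.  -0. ] gap 0.183
sig 7.9 [-0.16, -0.03, -0.04] [0.16, 0.49, -0.85]
sig 3.9 [-0.12, 0.0, -0.02] [0.14, 0.39, -0.9]
sig -0.1 [-0.12, 0.01, -0.01] [0.14, 0.39, -0.9]
sig -4.0 [-0.12, 0.02, -0.01] [0.14, 0.39, -0.9]
sig -8.0 [-0.12, 0.02, -0.01] [0.14, 0.39, -0.9]
```

Torque is 0.74 N m, so the nut is turning. Continuing.

```bash
python3 -m inch '[{"delta_pos":[-0.16,-0.03,-0.04],"angular":[0.15,0.44,-0.88],"grip":0},{"delta_pos":[-0.13,0,-0.02],"angular":[0.14,0.4,-0.9],"grip":0},{"delta_pos":[-0.13,0.01,-0.01],"angular":[0.14,0.4,-0.9],"grip":0},{"delta_pos":[-0.13,0.02,-0.01],"angular":[0.14,0.4,-0.9],"grip":0},{"delta_pos":[-0.13,0.02,-0.01],"angular":[0.14,0.4,-0.9],"grip":0}]' >/dev/null
python3 -c "
from h import *
arc(-28,5)"
```

```text
t 22.38 sig -7.85 r 0.0838 z 0.0017 handle err 1.5821155580504183 torque 0.773 F [ 0.4 -2.5 -3.3] gap 0.186
sig -11.9 [-0.16, 0.03, -0.05] [0.25, 0.6, -0.81]
sig -15.9 [-0.11, 0.04, -0.0] [0.14, 0.4, -0.91]
sig -19.9 [-0.11, 0.05, 0.0] [0.14, 0.4, -0.91]
sig -24.0 [-0.11, 0.05, 0.01] [0.14, 0.4, -0.91]
sig -28.0 [-0.1, 0.06, 0.01] [0.14, 0.4, -0.91]
```

```bash
python3 -m inch '[{"delta_pos":[-0.16,0.03,-0.05],"angular":[0.25,0.6,-0.81],"grip":0},{"delta_pos":[-0.12,0.04,-0.01],"angular":[0.14,0.4,-0.91],"grip":0},{"delta_pos":[-0.12,0.05,0],"angular":[0.14,0.4,-0.91],"grip":0},{"delta_pos":[-0.12,0.05,0],"angular":[0.14,0.4,-0.91],"grip":0},{"delta_pos":[-0.11,0.06,0],"angular":[0.14,0.4,-0.91],"grip":0}]' >/dev/null
python3 -c "
from h import *
arc(-41,4)"
```

```text
t 23.0 sig -27.71 r 0.0839 z 0.0 handle err 1.5515630692904097 torque 0.833 F [-0.8 -2.1 -0.1] gap 0.184
sig -31.0 [-0.13, 0.06, 0.0] [0.22, 0.46, -0.68]
sig -34.4 [-0.08, 0.06, 0.01] [0.12, 0.33, -0.75]
sig -37.7 [-0.08, 0.06, 0.01] [0.12, 0.33, -0.75]
sig -41.0 [-0.07, 0.06, 0.02] [0.12, 0.33, -0.75]
```

```bash
python3 -m inch '[{"delta_pos":[-0.13,0.06,0],"angular":[0.18,0.44,-0.7],"grip":0},{"delta_pos":[-0.09,0.06,0.01],"angular":[0.12,0.33,-0.75],"grip":0},{"delta_pos":[-0.08,0.06,0.01],"angular":[0.12,0.33,-0.75],"grip":0},{"delta_pos":[-0.08,0.06,0.02],"angular":[0.12,0.33,-0.75],"grip":0}]' >/dev/null
python3 -c "
from h import *
arc(-43,1)"; python3 nutimg.py w8 0
```

```text
t 23.5 sig -40.76 r 0.084 z 0.0006 handle err 1.4103670956945962 torque 0.788 F [-0.1 -2.1 -0.5] gap 0.185
sig -43.0 [-0.09, 0.07, 0.0] [0.19, 0.34, -0.44]
t 23.55 dpos [0.957 0.594 1.72 ] ang [ 0.26   0.527 -0.88 ] cur yaw -115.82 tcp nut [-76.2  35.2   0.6] M axis 0.447 F [ 0.8 -1.6 -4.7] q [ 0.14  0.31 -0.34  2.19 -0.58  0.5  -0.48] gap 0.181
[318 116]
[(279, np.float64(3.0), -4, -1), (278, np.float64(3.5), -4, -1), (277, np.float64(2.5), -4, -1), (277, np.float64(4.0), -4, -1), (276, np.float64(4.5), -4, -1), (273, np.float64(5.0), -4, -1)]
```

```bash
sed -i 's/range(-4,5)/range(-7,8)/g' nutimg.py; python3 -m inch '[{"delta_pos":[-0.09,0.07,0],"angular":[0.19,0.34,-0.5],"grip":0},{"delta_pos":[0,0,0],"angular":[0,0,0],"grip":0}]' >/dev/null
python3 -c "
from h import *
arc(-33,3)"; python3 nutimg.py w8 -1
```

```text
t 23.8 sig -43.3 r 0.084 z 0.0003 handle err 0.7968519311805835 torque 0.564 F [-1.3 -0.6  0. ] gap 0.183
sig -39.9 [0.04, -0.06, -0.03] [-0.1, -0.28, 0.81]
sig -36.4 [0.08, -0.07, -0.02] [-0.12, -0.34, 0.78]
sig -33.0 [0.08, -0.06, -0.01] [-0.12, -0.34, 0.78]
t 23.85 dpos [1.014 0.538 1.712] ang [ 0.082  0.234 -0.354] cur yaw -118.3 tcp nut [-74.5  38.8   0.3] M axis 0.383 F [ 1.5 -0.8 -4. ] q [ 0.13  0.31 -0.33  2.19 -0.59  0.51 -0.51] gap 0.182
[319 115]
[(283, np.float64(0.0), -3, -1), (282, np.float64(59.5), -3, -1), (281, np.float64(0.5), -3, -1), (279, np.float64(59.0), -3, -1), (276, np.float64(1.0), -3, -1), (274, np.float64(58.5), -3, -1)]
```

View pics/w8o.png

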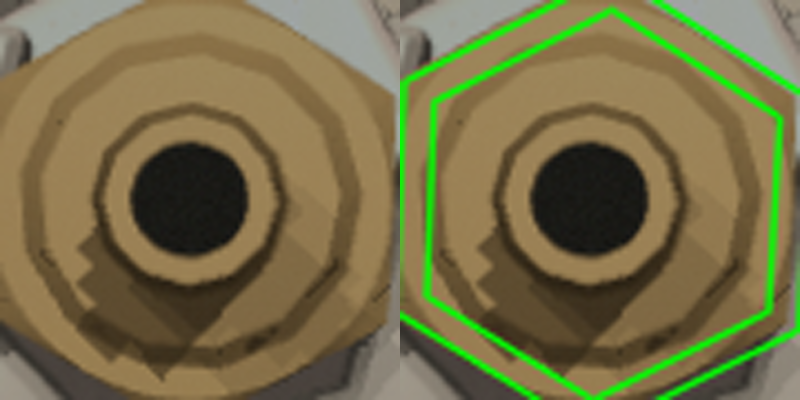

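The fit puts the flats at 59.9°, which is about 58° turned since finger-tight. The spanner count gives 71.5° - 12° = 59.5°, and the fingers may have added a degree or so. Both agree on one flat, so I'll unload the spanner back to the middle of its play.

```bash
python3 -m inch '[{"delta_pos":[0.04,-0.06,-0.02],"angular":[-0.1,-0.28,0.8],"grip":0},{"delta_pos":[0.08,-0.07,-0.02],"angular":[-0.12,-0.34,0.78],"grip":0},{"delta_pos":[0.08,-0.06,-0.01],"angular":[-0.12,-0.34,0.78],"grip":0},{"delta_pos":[0,0,0],"angular":[0,0,0],"grip":0}]' >/dev/null
python3 - <<'E'
from h import *
arc(-31,1)
for b in(0,.02,.045): goal(285-31-360,spanTCP(-31,b,0))
E
```

```text
t 24.35 sig -33.07 r 0.0844 z 0.0002 handle err -0.5456944221970161 torque -0.019 F [ 0.4 -0.6 -0.5] gap 0.181
sig -31.0 [0.06, -0.05, -0.02] [-0.13, -0.24, 0.45]
t 24.35 dpos [ 0.056 -0.052 -0.018] ang [-0.13  -0.241  0.445] cur yaw -108.07 tcp nut [-80.   26.9   0.2] M axis -0.056 F [ 0.7  0.3 -3.5] q [ 0.18  0.33 -0.37  2.17 -0.56  0.52 -0.34] gap 0.181
t 24.35 dpos [-0.242 -0.276 -0.163] ang [-0.13  -0.241  0.445] cur yaw -108.07 tcp nut [-80.   26.9   0.2] M axis -0.056 F [ 0.7  0.3 -3.5] q [ 0.18  0.33 -0.37  2.17 -0.56  0.52 -0.34] gap 0.181
t 24.35 dpos [-0.615 -0.555 -0.344] ang [-0.13  -0.241  0.445] cur yaw -108.07 tcp nut [-80.   26.9   0.2] M axis -0.056 F [ 0.7  0.3 -3.5] q [ 0.18  0.33 -0.37  2.17 -0.56  0.52 -0.34] gap 0.181
```

```bash
python3 -m inch '[{"delta_pos":[0.05,-0.05,-0.02],"angular":[-0.13,-0.24,0.44],"grip":0},{"delta_pos":[-0.07,-0.06,-0.04],"angular":[0,0,0],"grip":0},{"delta_pos":[-0.15,-0.11,-0.07],"angular":[0,0,0],"grip":0}]' >/dev/null
python3 -c "
from h import *
arc(-31,0);goal(-106,spanTCP(-31,.045,0))"
python3 -m inch '[{"delta_pos":[-0.15,-0.11,-0.07],"angular":[0,0,0],"grip":0},{"delta_pos":[-0.15,-0.11,-0.07],"angular":[0,0,0],"grip":0},{"delta_pos":[-0.15,-0.11,-0.07],"angular":[0,0,0],"grip":0},{"delta_pos":[-0.1,-0.08,-0.05],"angular":[0,0,0],"grip":0},{"delta_pos":[0,0,0],"angular":[0,0,0],"grip":0}]' >/dev/null
python3 -c "
from h import *
arc(-31,0);goal(-106,spanTCP(-31,.05,.09))"
```

```text
t 24.73 sig -30.94 r 0.1 z -0.0004 handle err -2.9962533722750777 torque 0.054 F [-0.5 -0.9  1.2] gap 0.184
t 24.725 dpos [-0.423 -0.347 -0.21 ] ang [-0.012 -0.011 -0.023] cur yaw -105.94 tcp nut [-94.6  32.5  -0.4] M axis -0.046 F [ 0.5 -1.2 -2.4] q [ 0.22  0.33 -0.38  2.19 -0.57  0.5  -0.27] gap 0.184
t 25.35 sig -31.07 r 0.1409 z -0.0001 handle err -6.71616936521653 torque -0.022 F [ 0.2 -0.3  0.2] gap 0.184
t 25.35 dpos [-0.121 -0.663  1.678] ang [-0.007 -0.052 -0.003] cur yaw -106.07 tcp nut [-1.299e+02  5.460e+01 -1.000e-01] M axis -0.052 F [ 0.3 -0.  -2.9] q [ 0.3   0.32 -0.41  2.27 -0.62  0.47 -0.17] gap 0.184
```

It came off cleanly with no load. Retreat, then carry it to the tray.

```bash
python3 -m inch '[{"delta_pos":[-0.03,-0.15,0.35],"angular":[0,0,0],"grip":0},{"delta_pos":[-0.05,-0.25,0.6],"angular":[0,0,0],"grip":0},{"delta_pos":[-0.05,-0.25,0.6],"angular":[0,0,0],"grip":0},{"delta_pos":[0,0,0],"angular":[0,0,0],"grip":0}]' >/dev/null
python3 -c "
from h import *
goalw(-1.4,[.4451,-.2205,.12])"
```

```text
t 25.85 dpos [-0.034 -5.862 -1.118] ang [-6.336  0.233  8.382] yaw y -34.02 z [ 0.139  0.399 -0.906] ee [0.4468 0.0726 0.1759] F [-0.   0.9 -2.8] q [ 0.35  0.16 -0.36  2.21 -0.56  0.71 -0.21] gap 0.185
```

```bash
python3 -m inch '[{"delta_pos":[0,-0.3,0.1],"angular":[-0.63,0.02,0.84],"grip":0},{"delta_pos":[0,-0.6,0],"angular":[-0.63,0.02,0.84],"grip":0},{"delta_pos":[0,-0.6,0],"angular":[-0.63,0.02,0.84],"grip":0},{"delta_pos":[0,-0.6,-0.1],"angular":[-0.63,0.02,0.84],"grip":0},{"delta_pos":[0,-0.6,-0.1],"angular":[-0.63,0.02,0.84],"grip":0},{"delta_pos":[0,-0.6,-0.2],"angular":[-0.63,0.02,0.84],"grip":0},{"delta_pos":[0,-0.6,-0.2],"angular":[-0.63,0.02,0.84],"grip":0},{"delta_pos":[0,-0.6,-0.2],"angular":[-0.63,0.02,0.84],"grip":0},{"delta_pos":[0,-0.6,-0.2],"angular":[-0.63,0.02,0.84],"grip":0},{"delta_pos":[0,-0.4,-0.2],"angular":[-0.63,0.02,0.84],"grip":0},{"delta_pos":[0,0,0],"angular":[0,0,0],"grip":0}]' >/dev/null
python3 -c "
from h import *
goalw(-1.4,[.4451,-.2205,.0075])"
```

```text
t 27.225 dpos [ 0.028 -0.44  -1.962] ang [ 0.011 -0.286 -0.508] yaw y 0.63 z [-0.02  -0.001 -1.   ] ee [ 0.4437 -0.1985  0.1056] F [ 0.3  0.3 -3.2] q [ 0.48  0.34 -0.18  2.08  0.1   0.75  0.25] gap 0.185
```

```bash
python3 -m inch '[{"delta_pos":[0.02,-0.22,0],"angular":[0,-0.14,-0.25],"grip":0},{"delta_pos":[0.01,-0.22,-0.2],"angular":[0,-0.14,-0.25],"grip":0},{"delta_pos":[0,0,-0.4],"angular":[0,0,0],"grip":0},{"delta_pos":[0,0,-0.4],"angular":[0,0,0],"grip":0},{"delta_pos":[0,0,-0.3],"angular":[0,0,0],"grip":0},{"delta_pos":[0,0,-0.2],"angular":[0,0,0],"grip":0},{"delta_pos":[0,0,0],"angular":[0,0,0],"grip":0}]' >/dev/null
python3 -c "
from h import *
goalw(-1.4,[.4451,-.2205,.0075])"
```

```text
t 28.1 dpos [-0.024  0.026 -0.39 ] ang [-0.023  0.065  0.091] yaw y -1.76 z [ 0.005  0.002 -1.   ] ee [ 0.4463 -0.2218  0.027 ] F [ 0.1  0.3 -3.4] q [ 0.49  0.48 -0.14  2.11  0.12  0.55  0.23] gap 0.179
```

```bash
python3 -m inch '[{"delta_pos":[-0.02,0.03,-0.12],"angular":[-0.02,0.06,0.09],"grip":0},{"delta_pos":[0,0,-0.12],"angular":[0,0,0],"grip":0},{"delta_pos":[0,0,-0.08],"angular":[0,0,0],"grip":0},{"delta_pos":[0,0,-0.04],"angular":[0,0,0],"grip":0},{"delta_pos":[0,0,0],"angular":[0,0,0],"grip":0}]' >/dev/null
python3 -c "
from h import *
goalw(-1.4,[.4451,-.2205,.0075])"
```

```text
t 28.725 dpos [-0.03   0.    -0.032] ang [ 0.015  0.044 -0.008] yaw y -1.37 z [ 0.003 -0.001 -1.   ] ee [ 0.4466 -0.2205  0.0091] F [ 0.9 -0.2 -2.8] q [ 0.48  0.51 -0.13  2.12  0.13  0.51  0.23] gap 0.184
```

```bash
python3 -m inch '[{"delta_pos":[0,0,-0.03],"angular":[0.01,0.04,0],"grip":0},{"delta_pos":[0,0,0],"angular":[0,0,0],"grip":0}]' 
python3 -m inch '[{"delta_pos":[0,0,-0.02],"angular":[0,0,0],"grip":0},{"delta_pos":[0,0,0],"angular":[0,0,0],"grip":0}]'
```

```text
time: 28.98
ee_pos: [0.4469, -0.2206, 0.0078]
orientation: [0.0, 0.716, 0.699, 0.0]
contact_force: [-0.6, 0.3, -3.2]
finger_gap: 0.18
time: 29.22
ee_pos: [0.447, -0.2207, 0.0074]
orientation: [0.001, 0.716, 0.699, 0.0]
contact_force: [0.9, 0.0, -2.9]
finger_gap: 0.186
```

```bash
for k in 1 2 3; do python3 -m inch '[{"delta_pos":[0,0,-0.03],"angular":[0,0,0],"grip":0},{"delta_pos":[0,0,0],"angular":[0,0,0],"grip":0}]' | grep -E "ee_pos|force"; done
```

```text
ee_pos: [0.4472, -0.2207, 0.0075]
contact_force: [1.4, 0.2, -2.2]
ee_pos: [0.4474, -0.2208, 0.0074]
contact_force: [0.1, 0.7, -3.1]
ee_pos: [0.4475, -0.2209, 0.0074]
contact_force: [-0.4, -0.6, -2.2]
```

z has stopped at 0.0074, the same height as at pick-up, and doesn't yield to further steps. The spanner is on the tray floor, so I release it.

```bash
python3 -m inch '[{"delta_pos":[0,0,0],"angular":[0,0,0],"grip":0.3},{"delta_pos":[0,0,0],"angular":[0,0,0],"grip":0.45},{"delta_pos":[0,0,0],"angular":[0,0,0],"grip":0.45},{"delta_pos":[0,0,0.1],"angular":[0,0,0],"grip":0.45},{"delta_pos":[0,0,0.4],"angular":[0,0,0],"grip":0.45},{"delta_pos":[0,0,0.8],"angular":[0,0,0],"grip":0.45},{"delta_pos":[0,0,0.8],"angular":[0,0,0],"grip":0.45},{"delta_pos":[0,0,0.8],"angular":[0,0,0],"grip":0.45},{"delta_pos":[0,0,0.8],"angular":[0,0,0],"grip":0.6},{"delta_pos":[0,0,0],"angular":[0,0,0],"grip":1}]'
python3 - <<'E'
from h import *
cv2.imwrite("pics/w9.png",optics.camera("wrist"))
for l in ["spanner_large","handle_mid","spanner_small"]: print(l,[(round(d["p"],2),w("wrist",d["location"]).round(4).tolist()) for d in nets.tip_of("wrist",l)[:3]])
goal(-106,[0,0,.085])
E
```

```text
time: 31.22
ee_pos: [0.4479, -0.2209, 0.1993]
orientation: [0.002, 0.716, 0.699, 0.0]
contact_force: [0.4, 0.6, -0.3]
finger_gap: 0.792
spanner_large []
handle_mid [(0.74, [0.4445, -0.2221, 0.0042]), (0.63, [0.4023, -0.5134, 0.0037])]
spanner_small [(0.63, [0.5393, -0.1338, -0.0006])]
t 31.425 dpos [1.728 7.672 0.669] ang [ 6.295 -0.341 -8.426] cur yaw -73.55 tcp nut [-368.   -46.9  219.7] M axis -0.036 F [ 0.4  0.3 -0.5] q [ 0.53  0.23 -0.18  1.98  0.05  0.94  0.3 ] gap 1.002
```

The spanner is back in place and flat, by the nets. I'll take a final look at the nut in a w4-like pose (yaw -65).

```bash
python3 -c "
from h import *
goal(-65,[0,0,.086])"
```

```text
t 31.425 dpos [1.725 7.665 0.687] ang [ 5.745 -2.517  1.659] cur yaw -73.55 tcp nut [-368.   -46.9  219.7] M axis -0.036 F [ 0.4  0.3 -0.5] q [ 0.53  0.23 -0.18  1.98  0.05  0.94  0.3 ] gap 1.002
```

```bash
python3 -m inch '[{"delta_pos":[0.16,0.5,0.3],"angular":[0.5,-0.22,0.15],"grip":1},{"delta_pos":[0.16,0.7,0.2],"angular":[0.5,-0.22,0.15],"grip":1},{"delta_pos":[0.16,0.7,0.1],"angular":[0.5,-0.22,0.15],"grip":1},{"delta_pos":[0.16,0.7,0],"angular":[0.5,-0.22,0.15],"grip":1},{"delta_pos":[0.16,0.7,0],"angular":[0.5,-0.22,0.15],"grip":1},{"delta_pos":[0.16,0.7,0],"angular":[0.5,-0.22,0.15],"grip":1},{"delta_pos":[0.16,0.7,0],"angular":[0.5,-0.22,0.15],"grip":1},{"delta_pos":[0.16,0.7,0],"angular":[0.5,-0.22,0.15],"grip":1},{"delta_pos":[0.16,0.7,0],"angular":[0.5,-0.22,0.15],"grip":1},{"delta_pos":[0.16,0.7,0],"angular":[0.5,-0.22,0.15],"grip":1},{"delta_pos":[0.1,0.6,0],"angular":[0.5,-0.22,0.15],"grip":1},{"delta_pos":[0,0,0],"angular":[0,0,0],"grip":1}]' >/dev/null
python3 nutimg.py w10 0; python3 - <<'E'
import cv2,numpy as np
E
python3 -c "
from h import *
goal(-65,[0,0,.086])"
```

```text
t 32.975 dpos [ 0.209  0.174 -0.116] ang [  1.69    5.12  -12.577] cur yaw -65.28 tcp nut [-8.1  6.9 70.2] M axis 0.058 F [ 0.4 -0.7 -0.1] q [ 0.24  0.26 -0.49  1.99 -0.38  0.75  0.14] gap 1.005
[341 257]
[(428, np.float64(1.0), 0, 1), (428, np.float64(0.5), 0, 1), (427, np.float64(1.5), 0, 1), (426, np.float64(0.0), 0, 1), (424, np.float64(2.0), 0, 1), (423, np.float64(59.5), 0, 1)]
t 32.975 dpos [ 0.135 -0.033  0.356] ang [-0.055 -0.417 -0.112] cur yaw -65.28 tcp nut [-8.1  6.9 70.2] M axis 0.058 F [ 0.4 -0.7 -0.1] q [ 0.24  0.26 -0.49  1.99 -0.38  0.75  0.14] gap 1.005
```

The final fit puts the flats at 0.8° mod 60, agreeing with the loaded reading. Nothing is being touched, so I'm handing in.

```bash
python3 -c "
from h import *
print(bot.observe()['time'],job.finish_job())"
```

```text
the job is handed in; nothing more can be done
32.975 None
```

I ran the nut down finger-tight and tightened it one flat with the larger spanner. That spanner is back flat in the tray, and the job was handed in at 33 s of the 64 s allowed.

- **Finger-tight:** I turned the nut about 99–102° clockwise with the fingers, against about 0.25 N m. I stopped when the moment jumped to 0.69 N m at the stop.
- **One flat:** Wrist-camera fits give 57–58° of turn from the released finger-tight position. The spanner's own count is 71.5° less the 12° it runs ahead, so about 59.5°. These disagree by 1–2°. The finger turn may also have pushed the nut a few degrees past the stop, which I could not rule out. That puts the total at about 57–63°.
- **Spanner back in the tray:** I set it down at the height it was picked up from before opening the fingers. The network found the handle within about 2 mm of where it started and at tray-floor height. It did not detect the jaw in that last picture, and I did not view that picture myself.
- **Other things:** I did not check the positions of the other items at the end, but I felt no unexpected contact forces.

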